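# Weigh by feel and load the sample changer

## Robot

A 6-joint arm with a two-finger parallel gripper is mounted at the origin on the work surface. World frame = base frame: x ahead of the robot, y to its left, z up, the work surface at z = 0. Lengths are in m, angles in degrees, forces in N, time in s.
With the tool pointing down it reaches from about 0.35 to 0.875 m from the base axis. Payload 4.2 kg.
Tool frame: the origin (TCP) lies on the centre line of the jaws, within the pads' length; the fingertips stand 25 mm ahead of it and the grasp point (between the pads) lies 6 mm ahead of it; z points along the fingers, y is the line along which they close (so a half turn about z gives the same grasp; the last joint's range is limited). The gripper opens to 87 mm and grips with 3 to 60 N. Pads are 19 mm wide; open, the fingers measure 117 mm over their backs; the gripper's body (75 mm by 190 mm) begins 51 mm behind the grasp point.
Start: joints at [-54.339, 22.042, 0.453, 0, -68.411, -14.817], TCP at [0.222, -0.584, 0.248] pointing down, gripper open.
Joint ranges: [-179.83, 179.83], [-69.29, 118.12], [-61.27, 80.66], [-181.25, 117.63], [-171.15, -9.14], [-177.46, 177.46]. Speed limits (degrees/s): [159.86, 159.86, 180, 180, 180, 180].

## Interface

Orientations are given as a 3x3 rotation matrix whose columns are the frame's x, y, z axes.
In Python, from station import r gives the robot as it stands.
- The arm moves only by the tool move_arm, never from a script. Its argument "series" is a list of rows, each an object with "grip": the opening, from 0 (shut) to 1 (fully open); "xyz": the shift along the tool's x, y, z in mm, a list of three; "angular": the turn, a rotation vector about the tool's x, y, z in rad, a list of three. A call has 1 to 10 rows; each row is the pose to reach, as a shift and turn from the pose commanded when the call began, along the tool's axes at that moment; what a row does not reach only later rows make up. A row lasts 1/10 s, in which the tool goes at most 50 mm and 8.59 degrees, less where a joint would pass 70% of its speed; a pose out of reach is approached as far as the arm can. A call with a gripper value outside its range is refused whole. The fingers move at their own pace and stop on an object; the grip force is fixed at half the most. Time passes only in rows, so rows that repeat a pose let the fingers close. It gives the time, the measured TCP pose, the force, the opening and the grip force at its end, in the units of the state.
- r.sense(): the state, without advancing time (a new reading comes with each control period).
- r.capture(name): name is "scene" or "top"; returns a dict with "img" (480x640x3 uint8, red, green, blue), "camera_matrix" (3x3 intrinsics, pixels), "k1" (the pictures are not rectified: a ray, as slopes to the right and down, at radius r is drawn at 1 + k1 r^2 times it, then the intrinsics apply), "rvec" (rotation vector, rad) and "tvec" (3), from world to camera coordinates, as OpenCV has them. Camera axes: x right, y down, z forward; pixel columns grow to the right and rows downward; lengths in m; the calibration is good to about 2 mm. A picture is of the moment at which its call begins. There is no depth.
- r.finish_job(): hands the job in; it is judged then, once.
The state is a dict: "time_s": time; "joints": joint angles; "joint_velocities": joint speeds; "effort": joint torques, N m; "tcp_pos": TCP position; "ee_rot": TCP orientation; "wrist_force": force on the tool from outside, world axes, zero at the start; "moment": the same for the moment, N m; "gripper_width": opening from 0.0 (shut) to 1.0 (fully open); "gripper_force": force on a finger pad.
Only numpy, scipy, OpenCV 4.12 (cv2) and the standard library are available. Lean on these libraries where they do the work, as an engineer would, in place of code of your own. Each camera call takes 0.05 s, during which the arm holds its last target. There are 200 camera calls.

## Task

The white jars on the steel tray look alike, but some are filled and some are empty: lift each one to feel which. Load every filled jar upright into the sample changer, one to a pocket with no pocket skipped, starting with the pocket now at the loading pointer, and index the changer with its lever alone, exactly one full stroke per filled jar, so that at the end the first empty pocket stands at the pointer and the lever is back at rest. Leave the empty jars standing on the tray and do not disturb the other things on the bench.

Things in the scene. Friction and masses are not known exactly. Their poses are not given: they have to be found in the camera images.
- jar_a_center (a point): opaque white plastic jar with a flat screw lid, an upright cylinder 52 mm in diameter and 56 mm tall; may be absent. All jars look the same: filled with ground rock they weigh 220 to 300 g, empty about 40 g, and nothing but the weight tells which. This point is the jar's centre, half-way up; z is up when it stands
- jar_b_center (a point): opaque white plastic jar with a flat screw lid, an upright cylinder 52 mm in diameter and 56 mm tall; may be absent. All jars look the same: filled with ground rock they weigh 220 to 300 g, empty about 40 g, and nothing but the weight tells which. This point is the jar's centre, half-way up; z is up when it stands
- jar_c_center (a point): opaque white plastic jar with a flat screw lid, an upright cylinder 52 mm in diameter and 56 mm tall; may be absent. All jars look the same: filled with ground rock they weigh 220 to 300 g, empty about 40 g, and nothing but the weight tells which. This point is the jar's centre, half-way up; z is up when it stands
- jar_d_center (a point): opaque white plastic jar with a flat screw lid, an upright cylinder 52 mm in diameter and 56 mm tall; may be absent. All jars look the same: filled with ground rock they weigh 220 to 300 g, empty about 40 g, and nothing but the weight tells which. This point is the jar's centre, half-way up; z is up when it stands
- jar_e_center (a point): opaque white plastic jar with a flat screw lid, an upright cylinder 52 mm in diameter and 56 mm tall; may be absent. All jars look the same: filled with ground rock they weigh 220 to 300 g, empty about 40 g, and nothing but the weight tells which. This point is the jar's centre, half-way up; z is up when it stands
- jar_f_center (a point): opaque white plastic jar with a flat screw lid, an upright cylinder 52 mm in diameter and 56 mm tall; may be absent. All jars look the same: filled with ground rock they weigh 220 to 300 g, empty about 40 g, and nothing but the weight tells which. This point is the jar's centre, half-way up; z is up when it stands
- pocket_0 (a point): the changer pocket that stands at the loading pointer at the start; eight pockets stand 95 mm from the turntable's axis, 45 degrees apart, each a round collar 58 mm inside, 63 mm outside, 10 mm high, on the flat deck 60 mm above the bench; a jar stands in it with 3 mm play all round. This point, 28 mm above the middle of its floor, is where the centre of a seated jar lies; it turns with the turntable
- pocket_1 (a point): the pocket that comes to the loading pointer after 1 full stroke of the lever; eight pockets stand 95 mm from the turntable's axis, 45 degrees apart, each a round collar 58 mm inside, 63 mm outside, 10 mm high, on the flat deck 60 mm above the bench; a jar stands in it with 3 mm play all round. This point, 28 mm above the middle of its floor, is where the centre of a seated jar lies; it turns with the turntable
- pocket_2 (a point): the pocket that comes to the loading pointer after 2 full strokes of the lever; eight pockets stand 95 mm from the turntable's axis, 45 degrees apart, each a round collar 58 mm inside, 63 mm outside, 10 mm high, on the flat deck 60 mm above the bench; a jar stands in it with 3 mm play all round. This point, 28 mm above the middle of its floor, is where the centre of a seated jar lies; it turns with the turntable
- pocket_3 (a point): the pocket that comes to the loading pointer after 3 full strokes of the lever; eight pockets stand 95 mm from the turntable's axis, 45 degrees apart, each a round collar 58 mm inside, 63 mm outside, 10 mm high, on the flat deck 60 mm above the bench; a jar stands in it with 3 mm play all round. This point, 28 mm above the middle of its floor, is where the centre of a seated jar lies; it turns with the turntable
- pocket_4 (a point): the pocket that comes to the loading pointer after 4 full strokes of the lever; eight pockets stand 95 mm from the turntable's axis, 45 degrees apart, each a round collar 58 mm inside, 63 mm outside, 10 mm high, on the flat deck 60 mm above the bench; a jar stands in it with 3 mm play all round. This point, 28 mm above the middle of its floor, is where the centre of a seated jar lies; it turns with the turntable
- load_point (a point): fixed point of the sample changer: where the centre of a jar lies that is seated in the pocket at the loading pointer, a grey block with a dark tip, 65 mm high, on the edge of the changer's round base (320 mm across), on the robot's side. On the left, seen from the robot, a detector head on a post hangs 140 mm above the bench over one pocket; jars loaded here do not reach it
- axis (a point): fixed point on the vertical axis about which both the aluminium turntable (260 mm across) and the index lever turn, at the height of the deck (60 mm above the bench)
- lever_knob (a point): centre of the index lever's upright black grip: a cylinder 20 mm in diameter from 50 to 116 mm above the bench, this point 90 mm up and 180 mm from the turntable's axis. The lever is a flat steel bar low under the turntable that sticks out beyond it; gripped or pushed, the grip swings level round the axis
- index_lever (a joint): lever angle, rad: 0 at rest, 0.87 at the end stop, growing counter-clockwise from above. A full stroke, to the end stop, takes about 6 N at the grip and carries the turntable on by one pocket (45 degrees). A spring swings the lever back, its pawl clicking over the turntable, which stays. A stroke that stops short leaves it between pockets; the next full stroke completes it
- turntable (a joint): angle of the turntable, rad: 0 at the start, 0.785 more for each full stroke, growing counter-clockwise seen from above; it cannot go back
- tray: flat steel delivery tray, 235 x 330 mm outside with a rim 12 mm high and 3 mm thick; its floor is 3 mm above the bench. Origin under its centre, x along its short side, y along its long side
- survey_meter: yellow hand-held survey meter with a black carrying handle, 65 x 125 x 90 mm, a bystander; origin under its centre
- beaker: glass beaker, 68 mm wide, 85 mm tall, a bystander; origin under its centre
- wash_bottle: white wash bottle, 64 mm wide, 160 mm tall, a bystander; origin under its centre
Things that resemble listed ones, but are neither listed nor needed, are in the scene too. Leave any brown or red look-alike of the part that bears jar_d_center alone.

How it is judged:
By the outcome, as a careful person would: the job done as asked, in the order asked, and still so for the second after the job is handed in, with the robot touching nothing.
Of jar_a, jar_b, jar_c, jar_d, jar_e, jar_f only 4 to 6 are there at a start; the rules pass over those that are not, and their reading is None.
At some moment in a run one of jar_a, jar_b, jar_c, jar_d, jar_e, jar_f may be knocked a few centimetres aside while the robot is not near it.
It also fails if it takes over 210 s, if anything falls off the work surface, if the arm or the gripper's body presses on something with over 40 N, if the wrist force passes 120 N, or if a joint passes its speed limit or range.

## Working session

There is one attempt and no reset: what is moved stays moved. The work goes in short steps, Python scripts to look and compute and a tool call to move; the robot and the scene stay as the last step left them, time stands still between calls to the robot, and variables do not carry over. Pictures are saved under pics/ and viewed, at most 14 in all, crops included, and the job is handed in when it is done.

Besides the shell and the picture viewer there is one more tool, called after "Request:" by a JSON object that holds its "api" and its "payload", one argument or row to a line. move_arm: Moves the arm, as the interface text tells. Its arguments: {"type":"object","properties":{"series":{"type":"array"}},"required":["series"]}

```bash
mkdir -p pics; ls
python3 - <<'E'
from station import r
import cv2,pickle
for n in("scene","top"):
    c=r.capture(n); cv2.imwrite(f"pics/{n}0.png",c["img"][:,:,::-1]); pickle.dump(c,open(f"{n}0.pkl","wb"))
    print(n,c["camera_matrix"].tolist(),c["k1"],c["rvec"],c["tvec"])
s=r.sense();print(s)
E
```

```text
pics
scene [[438.7669413910949, 0.0, 331.9555983042962], [0.0, 438.7669413910949, 239.13425934134332], [0.0, 0.0, 1.0]] -0.06265415418655983 [ 1.03157447  2.64747545 -0.74122954] [ 0.34058489 -0.28377922  1.28838219]
top [[492.54686652773154, 0.0, 310.21061165900113], [0.0, 492.54686652773154, 239.17780469581004], [0.0, 0.0, 1.0]] -0.1258937411009483 [ 2.21776451 -2.16319211  0.09353532] [0.01954141 0.51425412 1.11572949]
{'time_s': 0.1, 'joints': array([-5.43404104e+01,  2.20851862e+01,  3.89133435e-01, -2.54245214e-02,
       -6.84110086e+01, -1.48156011e+01]), 'joint_velocities': array([ 0.0224013 , -0.08151816,  0.17100563,  0.06028107,  0.0506722 ,
        0.02846961]), 'effort': array([ 1.47046944e-04, -3.91691709e+01,  1.87934643e+01,  4.23196614e+00,
        1.34732973e-02, -7.73633974e-05]), 'tcp_pos': array([ 0.22223091, -0.58364293,  0.2465914 ]), 'ee_rot': array([[-9.34610961e-01, -3.55670892e-01, -7.54054153e-04],
       [-3.55671682e-01,  9.34609310e-01,  1.75871829e-03],
       [ 7.92211283e-05,  1.91191310e-03, -9.99998169e-01]]), 'wrist_force': array([-0.23735313, -0.92198958,  0.39737051]), 'moment': array([ 0.00712927, -0.01387684, -0.00148355]), 'gripper_force': 0.0, 'gripper_width': 1.0010598485306534}
```

View pics/top0.png

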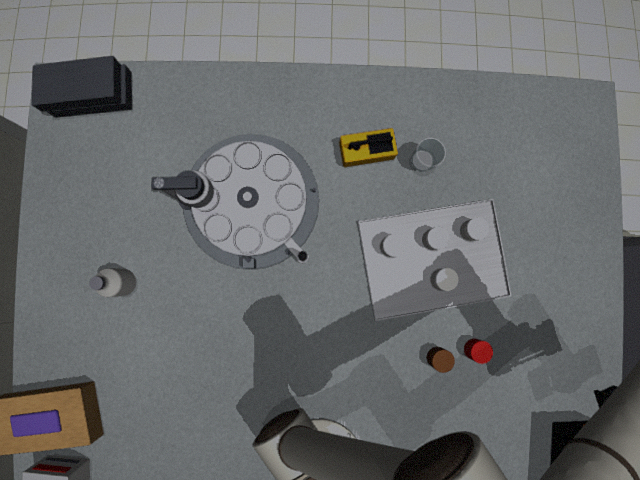

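View pics/scene0.png

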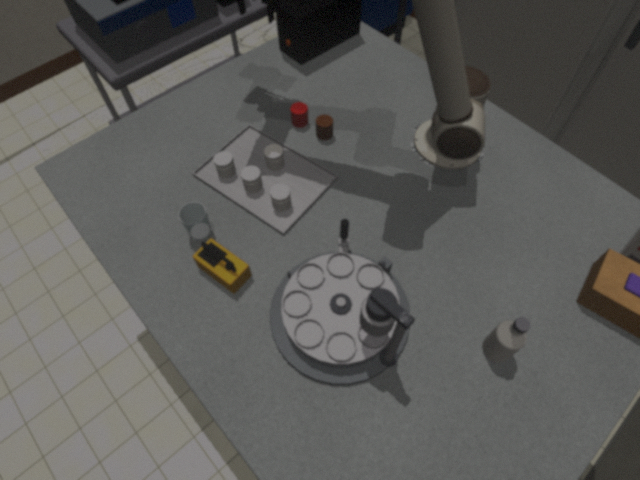

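The top view shows four white jars near (388,244), (430,238), (470,229) and (445,279). The changer is centred at about (247,197), the pointer is at (249,263) and the knob at (302,256). The scene view shows the same. I'll rectify to the plane z = 0.06, which holds both the lids and the deck.

```bash
cat > h.py <<'E'
import numpy as np,cv2
D=lambda c:np.array([c["k1"],0,0,0,0.])
def proj(c,P):
    return cv2.projectPoints(np.asarray(P,float).reshape(-1,1,3),c["rvec"],c["tvec"],c["camera_matrix"],D(c))[0].reshape(-1,2)
def ray(c,uv,z):
    n=cv2.undistortPoints(np.asarray(uv,float).reshape(-1,1,2),c["camera_matrix"],D(c)).reshape(-1,2)
    R=cv2.Rodrigues(c["rvec"])[0];o=-R.T@c["tvec"].ravel()
    d=np.c_[n,np.ones(len(n))]@R
    return o+d*((z-o[2])/d[:,2])[:,None]
def rect(c,z,x0,x1,y0,y1,s):  # image up=+x, left=+y ; s m/px
    X=np.arange(x1,x0,-s);Y=np.arange(y1,y0,-s)
    yy,xx=np.meshgrid(Y,X)
    m=proj(c,np.c_[xx.ravel(),yy.ravel(),np.full(xx.size,z)]).reshape(*xx.shape,2).astype(np.float32)
    return cv2.remap(c["img"],m[...,0],m[...,1],cv2.INTER_CUBIC)
E
python3 - <<'E'
from h import *;import pickle
c=pickle.load(open("top0.pkl","rb"));cs=pickle.load(open("scene0.pkl","rb"))
a=ray(c,[[247,197],[249,263],[302,256],[388,244],[430,238],[470,229],[445,279]],.06);print(a.round(3))
print(ray(cs,[[341,302],[345,222],[282,190],[252,173],[224,158],[274,150]],.06).round(3))
print(ray(c,[[302,256]],.116),ray(cs,[[345,222]],.116))
I=rect(c,.06,.33,.84,-.42,.33,.00094);print(I.shape)
for k in range(1,8):
    u=int(k*.1/.00094); 
    cv2.line(I,(u,0),(u,6),(255,0,0),1)
cv2.imwrite("pics/r0.png",I[:,:,::-1])
E
```

```text
[[ 0.601  0.176  0.06 ]
 [ 0.454  0.167  0.06 ]
 [ 0.473  0.05   0.06 ]
 [ 0.504 -0.141  0.06 ]
 [ 0.52  -0.236  0.06 ]
 [ 0.543 -0.328  0.06 ]
 [ 0.429 -0.271  0.06 ]]
[[ 0.597  0.173  0.06 ]
 [ 0.446  0.027  0.06 ]
 [ 0.497 -0.152  0.06 ]
 [ 0.519 -0.249  0.06 ]
 [ 0.543 -0.342  0.06 ]
 [ 0.426 -0.274  0.06 ]]
[[0.47068343 0.04988017 0.116     ]] [[0.4729478  0.05264994 0.116     ]]
(543, 798, 3)
```

View pics/r0.png

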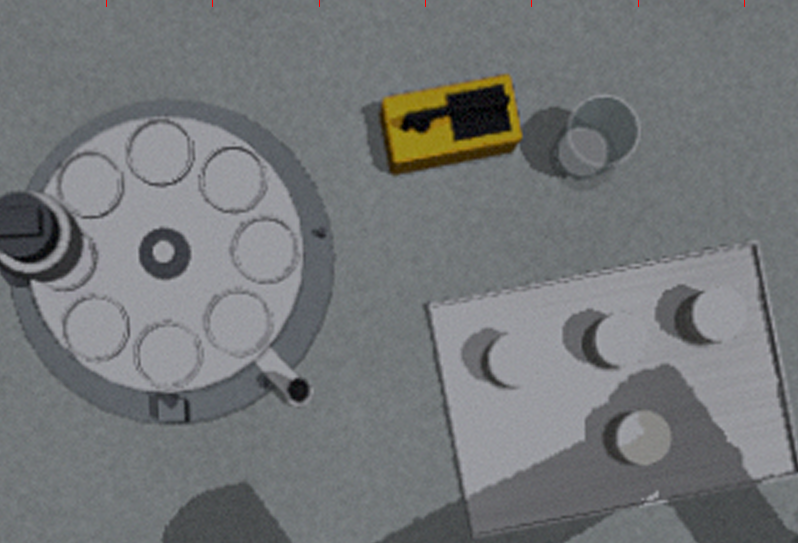

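The rectified view shows the axis at about px (164,253), the load pocket at (168,354), the knob at (299,390) and the jars with their lids near (512,360), (615,340), (716,315) and (640,437). Next I'll refine these against the edges in both cameras.

```bash
cat >> h.py <<'E'
from scipy.optimize import minimize
T=np.linspace(0,2*np.pi,90,endpoint=False)
def edge(c):
    g=cv2.GaussianBlur(cv2.cvtColor(c["img"],cv2.COLOR_RGB2GRAY).astype(np.float32),(0,0),0.8)
    return g
def circ(x,y,z,R): return np.c_[x+R*np.cos(T),y+R*np.sin(T),np.full(len(T),z)]
def samp(g,p): return cv2.remap(g,p[:,0].astype(np.float32).reshape(-1,1),p[:,1].astype(np.float32).reshape(-1,1),cv2.INTER_LINEAR).ravel()
def lid(c,x,y,z=.059,rng=.012):
    g=edge(c)
    def f(q):
        a=samp(g,proj(c,circ(*q,z,.0245)));b=samp(g,proj(c,circ(*q,z,.0275)))
        return -np.mean(np.minimum(np.abs(a-b),25))
    G=[(f((x+i,y+j)),x+i,y+j) for i in np.arange(-rng,rng+1e-9,.002) for j in np.arange(-rng,rng+1e-9,.002)]
    b=min(G);s=minimize(f,b[1:],method="Nelder-Mead",options=dict(initial_simplex=[[b[1],b[2]],[b[1]+.002,b[2]],[b[1],b[2]+.002]]))
    return s.x.round(4),round(-s.fun,1)
def changer(c,x,y,ph=0.04,mode="deck"):
    g=edge(c)
    def f(q):
        s=0
        for k in range(8):
            a=np.pi+q[2]+k*np.pi/4
            if abs((a%(2*np.pi))-np.pi/2)<.35: continue
            px,py=q[0]+.095*np.cos(a),q[1]+.095*np.sin(a)
            s+=np.mean(np.clip(samp(g,proj(c,circ(px,py,.07,.0303))),0,160))*-0 + np.mean(np.abs(samp(g,proj(c,circ(px,py,.07,.0315)))*2-samp(g,proj(c,circ(px,py,.07,.0275)))-samp(g,proj(c,circ(px,py,.07,.0345)))))
        return -s
    G=[(f((x+i,y+j,ph+k)),x+i,y+j,ph+k) for i in np.arange(-.006,.0061,.002) for j in np.arange(-.006,.0061,.002) for k in (-.03,0,.03)]
    b=np.array(min(G)[1:]);s=minimize(f,b,method="Nelder-Mead",options=dict(initial_simplex=[b,b+[.002,0,0],b+[0,.002,0],b+[0,0,.02]]))
    return s.x.round(4),round(-s.fun,1)
E
cat > fit.py <<'E'
from h import *;import pickle
c=pickle.load(open("top0.pkl","rb"));cs=pickle.load(open("scene0.pkl","rb"))
for J in [(.502,-.150),(.521,-.246),(.543,-.340),(.429,-.272)]: print(lid(c,*J),lid(cs,*J))
for k in (c,cs): print(changer(k,.601,.175))
A=rect(c,.059,.37,.60,-.42,-.08,.00085);B=rect(cs,.059,.37,.60,-.42,-.08,.00085)
L=cv2.createCLAHE(3,(4,4));I=[L.apply(cv2.cvtColor(a,cv2.COLOR_RGB2GRAY)) for a in (A,B)]
A2=rect(c,.07,.46,.74,.02,.36,.00085);B2=rect(cs,.07,.46,.74,.02,.36,.00085)
I2=[cv2.cvtColor(a,cv2.COLOR_RGB2GRAY) for a in (A2,B2)]
cv2.imwrite("pics/f0.png",np.vstack([np.hstack(I),np.hstack(I2)])[:600])
E
python3 fit.py
```

```text
(array([ 0.4986, -0.1468]), np.float64(12.2)) (array([ 0.5027, -0.1555]), np.float64(7.3))
(array([ 0.5162, -0.2426]), np.float64(13.2)) (array([ 0.5216, -0.2551]), np.float64(12.3))
(array([ 0.5403, -0.3297]), np.float64(13.3)) (array([ 0.5454, -0.347 ]), np.float64(10.4))
(array([ 0.4291, -0.2748]), np.float64(22.0)) (array([ 0.4286, -0.2753]), np.float64(10.6))
(array([0.5968, 0.1734, 0.0392]), np.float64(157.3))
(array([0.6055, 0.1796, 0.0669]), np.float64(93.6))
```

View pics/f0.png

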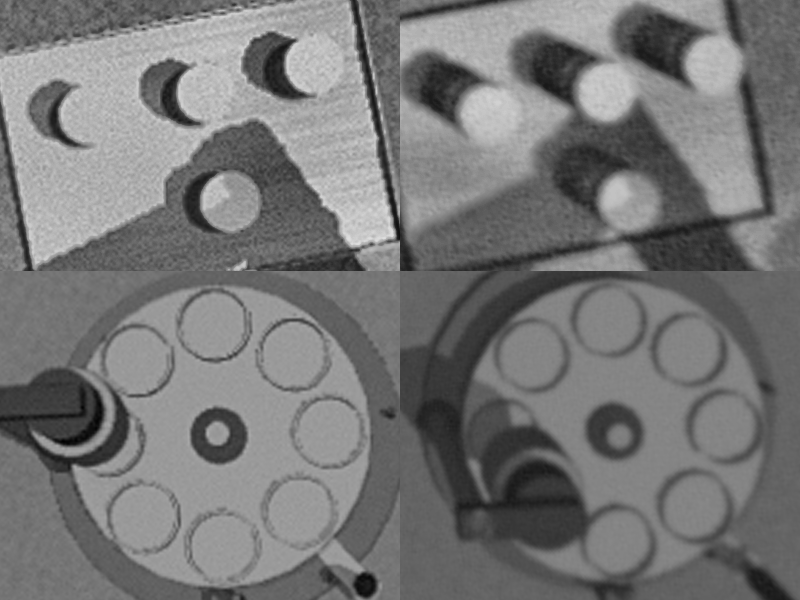

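Lid circles read from both views agree to about 1 mm: A (.503,-.156), B (.522,-.2545), C (.5455,-.3475), D (.429,-.2755). The changer axis averages to about (.602,.176) with a pocket phase of about 0.041 rad, so the load point is about (.507,.172). I'll start with D.

```bash
cat > go.py <<'E'
# usage: go.py x y z yaw [; x y z yaw ...]  prints shift(mm), rot about tool z (rad) from commanded pose; last becomes commanded
import sys,json,os,numpy as np
cur=json.load(open("cmd.json")) if os.path.exists("cmd.json") else [.222,-.584,.248,110.844]
segs=[list(map(float,s.split())) for s in " ".join(sys.argv[1:]).split(";")]
for t in segs:
    a=np.radians(cur[3]);y=np.array([np.cos(a),np.sin(a),0]);z=np.array([0,0,-1.]);x=np.cross(y,z)
    d=(np.array(t[:3])-cur[:3])*1e3
    rz=-np.radians(t[3]-cur[3])
    s=[round(float(v@d)*2)/2 for v in (x,y,z)];rz=round(float(rz),3)
    print("xyz",s,"rz",rz,"rows>=",max(np.linalg.norm(s)/50,abs(rz)/.1499).round(1))
    p=np.array(cur[:3])+(s[0]*x+s[1]*y+s[2]*z)/1e3;cur=[*p.tolist(),cur[3]-np.degrees(rz)]
json.dump(cur,open("cmd.json","w"));print(np.round(cur,4))
E
python3 go.py "0.429 -.2755 .140 182.35 ; .429 -.2755 .048 182.35; .429 -.2755 .15 182.35"
```

```text
Traceback (most recent call last):
  File "go.py", line 10, in <module>
    print("xyz",s,"rz",rz,"rows>=",max(np.linalg.norm(s)/50,abs(rz)/.1499).round(1))
                                   ^^^^^^^^^^^^^^^^^^^^^^^^^^^^^^^^^^^^^^^^^^^^^
AttributeError: 'float' object has no attribute 'round'
```

```bash
sed -i 's|max(np.linalg.norm(s)/50,abs(rz)/.1499).round(1)|round(max(float(np.linalg.norm(s))/50,abs(rz)/.1499),1)|' go.py
python3 go.py "0.429 -.2755 .140 182.35 ; .429 -.2755 .048 182.35; .429 -.2755 .15 182.35"
```

```text
xyz [-303.0, 214.5, 108.0] rz -1.248 rows>= 8.3
xyz [0.0, 0.0, 92.0] rz -0.0 rows>= 1.8
xyz [0.0, 0.0, -102.0] rz -0.0 rows>= 2.0
[ 4.288000e-01 -2.757000e-01  1.500000e-01  1.823491e+02]
```

Request:
{"api": "move_arm", "payload": {
  "series": [
    {"grip":1,"xyz":[-303,214.5,108],"angular":[0,0,-1.248]},
    {"grip":1,"xyz":[-303,214.5,108],"angular":[0,0,-1.248]},
    {"grip":1,"xyz":[-303,214.5,108],"angular":[0,0,-1.248]},
    {"grip":1,"xyz":[-303,214.5,108],"angular":[0,0,-1.248]},
    {"grip":1,"xyz":[-303,214.5,108],"angular":[0,0,-1.248]},
    {"grip":1,"xyz":[-303,214.5,108],"angular":[0,0,-1.248]},
    {"grip":1,"xyz":[-303,214.5,108],"angular":[0,0,-1.248]},
    {"grip":1,"xyz":[-303,214.5,108],"angular":[0,0,-1.248]},
    {"grip":1,"xyz":[-303,214.5,108],"angular":[0,0,-1.248]},
    {"grip":1,"xyz":[-303,214.5,108],"angular":[0,0,-1.248]}
  ]
}}

```text
time_s: 1.1
tcp_pos: [0.4295, -0.2747, 0.1389]
ee_rot: [[0.043, -0.999, -0.001], [-0.999, -0.043, 0.0], [-0.001, 0.001, -1.0]]
wrist_force: [-0.2, -0.2, -0.1]
gripper_width: 1.001
gripper_force: 0.0
```

Request:
{"api": "move_arm", "payload": {
  "series": [
    {"grip":1,"xyz":[0,0,0],"angular":[0,0,0]},
    {"grip":1,"xyz":[0,0,0],"angular":[0,0,0]},
    {"grip":1,"xyz":[0,0,0],"angular":[0,0,0]}
  ]
}}

```text
time_s: 1.4
tcp_pos: [0.4289, -0.2764, 0.1397]
ee_rot: [[0.039, -0.999, 0.0], [-0.999, -0.039, -0.0], [0.0, -0.0, -1.0]]
wrist_force: [-0.9, -0.5, 0.3]
gripper_width: 0.997
gripper_force: 0.0
```

Request:
{"api": "move_arm", "payload": {
  "series": [
    {"grip":1,"xyz":[0,0,46],"angular":[0,0,0]},
    {"grip":1,"xyz":[0,0,80],"angular":[0,0,0]},
    {"grip":1,"xyz":[0,0,92],"angular":[0,0,0]},
    {"grip":1,"xyz":[0,0,92],"angular":[0,0,0]},
    {"grip":0,"xyz":[0,0,92],"angular":[0,0,0]},
    {"grip":0,"xyz":[0,0,92],"angular":[0,0,0]},
    {"grip":0,"xyz":[0,0,92],"angular":[0,0,0]},
    {"grip":0,"xyz":[0,0,92],"angular":[0,0,0]},
    {"grip":0,"xyz":[0,0,92],"angular":[0,0,0]},
    {"grip":0,"xyz":[0,0,92],"angular":[0,0,0]}
  ]
}}

```text
time_s: 2.4
tcp_pos: [0.4295, -0.2758, 0.048]
ee_rot: [[0.041, -0.999, 0.001], [-0.999, -0.041, -0.0], [0.0, -0.001, -1.0]]
wrist_force: [-0.8, 0.9, 3.1]
gripper_width: 0.59
gripper_force: 30.0
```

Request:
{"api": "move_arm", "payload": {
  "series": [
    {"grip":0,"xyz":[0,0,-20],"angular":[0,0,0]},
    {"grip":0,"xyz":[0,0,-60],"angular":[0,0,0]},
    {"grip":0,"xyz":[0,0,-102],"angular":[0,0,0]},
    {"grip":0,"xyz":[0,0,-102],"angular":[0,0,0]},
    {"grip":0,"xyz":[0,0,-102],"angular":[0,0,0]},
    {"grip":0,"xyz":[0,0,-102],"angular":[0,0,0]}
  ]
}}

```text
time_s: 3.0
tcp_pos: [0.4278, -0.2752, 0.1479]
ee_rot: [[0.04, -0.999, -0.004], [-0.999, -0.04, 0.002], [-0.002, 0.003, -1.0]]
wrist_force: [-0.1, 0.7, -3.0]
gripper_width: 0.587
gripper_force: 30.0
```

Request:
{"api": "move_arm", "payload": {
  "series": [
    {"grip":0,"xyz":[0,0,0],"angular":[0,0,0]}
  ]
}}

```text
time_s: 3.1
tcp_pos: [0.428, -0.2753, 0.1477]
ee_rot: [[0.041, -0.999, -0.004], [-0.999, -0.041, 0.001], [-0.002, 0.004, -1.0]]
wrist_force: [0.4, 0.4, -2.1]
gripper_width: 0.593
gripper_force: 30.0
```

Request:
{"api": "move_arm", "payload": {
  "series": [
    {"grip":0,"xyz":[0,0,0],"angular":[0,0,0]}
  ]
}}

```text
time_s: 3.2
tcp_pos: [0.4285, -0.2756, 0.1481]
ee_rot: [[0.041, -0.999, -0.003], [-0.999, -0.041, 0.001], [-0.001, 0.003, -1.0]]
wrist_force: [0.2, -0.3, -1.9]
gripper_width: 0.59
gripper_force: 30.0
```

Run:
```python
from station import r
import cv2,pickle
from h import *
for n in("scene","top"):
    c=r.capture(n); pickle.dump(c,open(f"{n}1.pkl","wb"))
    cv2.imwrite(f"pics/{n}1.png",c["img"][:,:,::-1])
s=r.sense();print(s["wrist_force"],s["moment"],s["effort"],s["tcp_pos"])
```

```text
[ 0.35917967  0.0868843  -2.23715541] [-0.00186668  0.11381115 -0.03053443] [-5.46527022e-03 -3.21123219e+01  1.61894542e+01  3.73961069e+00
  4.63664008e-02 -2.20040415e-04] [ 0.42886952 -0.27568466  0.14863724]
```

View pics/scene1.png

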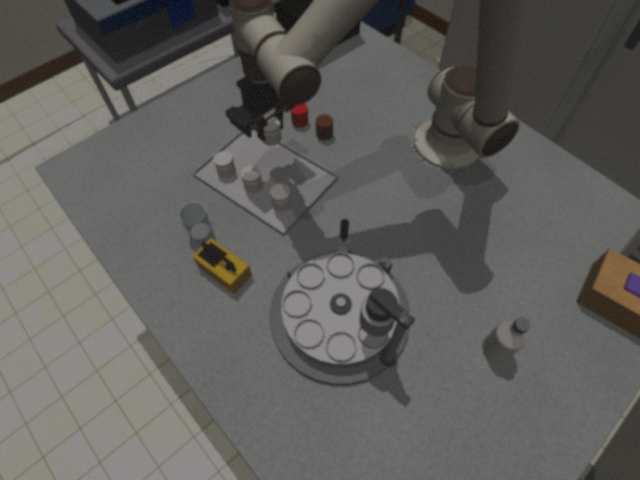

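The wrist reads -2.2 N, so the first jar is filled, and the scene view shows it held above the tray. I'll carry it to the load point.

```bash
python3 go.py ".4288 -.2757 .2 182.35 ;.507 .1724 .2 182.35 ; .507 .1724 .13 182.35"
```

```text
xyz [0.0, 0.0, -50.0] rz -0.0 rows>= 1.0
xyz [-444.5, -96.5, 0.0] rz -0.0 rows>= 9.1
xyz [0.0, 0.0, 70.0] rz -0.0 rows>= 1.4
[5.070000e-01 1.724000e-01 1.300000e-01 1.823491e+02]
```

Request:
{"api": "move_arm", "payload": {
  "series": [
    {"grip":0,"xyz":[0,0,-30],"angular":[0,0,0]},
    {"grip":0,"xyz":[-20,-4,-50],"angular":[0,0,0]},
    {"grip":0,"xyz":[-60,-13,-50],"angular":[0,0,0]},
    {"grip":0,"xyz":[-107,-23,-50],"angular":[0,0,0]},
    {"grip":0,"xyz":[-155,-34,-50],"angular":[0,0,0]},
    {"grip":0,"xyz":[-203,-44,-50],"angular":[0,0,0]},
    {"grip":0,"xyz":[-251,-55,-50],"angular":[0,0,0]},
    {"grip":0,"xyz":[-299,-65,-50],"angular":[0,0,0]},
    {"grip":0,"xyz":[-347,-75,-50],"angular":[0,0,0]},
    {"grip":0,"xyz":[-395,-86,-50],"angular":[0,0,0]}
  ]
}}

```text
time_s: 4.3
tcp_pos: [0.4987, 0.1244, 0.1994]
ee_rot: [[0.041, -0.999, -0.0], [-0.999, -0.041, -0.0], [0.0, 0.0, -1.0]]
wrist_force: [1.5, -0.4, -2.1]
gripper_width: 0.588
gripper_force: 30.0
```

Request:
{"api": "move_arm", "payload": {
  "series": [
    {"grip":0,"xyz":[-35,-7,0],"angular":[0,0,0]},
    {"grip":0,"xyz":[-49.5,-10.5,0],"angular":[0,0,0]},
    {"grip":0,"xyz":[-49.5,-10.5,20],"angular":[0,0,0]},
    {"grip":0,"xyz":[-49.5,-10.5,55],"angular":[0,0,0]},
    {"grip":0,"xyz":[-49.5,-10.5,70],"angular":[0,0,0]},
    {"grip":0,"xyz":[-49.5,-10.5,70],"angular":[0,0,0]},
    {"grip":0,"xyz":[-49.5,-10.5,70],"angular":[0,0,0]}
  ]
}}

```text
time_s: 5.0
tcp_pos: [0.5079, 0.172, 0.1298]
ee_rot: [[0.041, -0.999, 0.0], [-0.999, -0.041, -0.0], [0.0, -0.0, -1.0]]
wrist_force: [-0.1, 0.4, -2.5]
gripper_width: 0.589
gripper_force: 30.0
```

Run:
```python
from station import r
import cv2,pickle
from h import *
o=[]
for n in("scene","top"):
    c=r.capture(n); pickle.dump(c,open(f"{n}2.pkl","wb"))
    u,v=proj(c,[.507,.1724,.08])[0].astype(int)
    u=np.clip(u,90,550);v=np.clip(v,90,390)
    o.append(cv2.resize(c["img"][v-90:v+90,u-90:u+90,::-1],(400,400),interpolation=cv2.INTER_CUBIC))
cv2.imwrite("pics/p2.png",np.hstack(o))
s=r.sense();print(s["wrist_force"],s["tcp_pos"],s["time_s"])
```

```text
[ 0.06027994 -0.08716194 -2.4658253 ] [0.5083783  0.17248556 0.13086928] 5.1
```

View pics/p2.png

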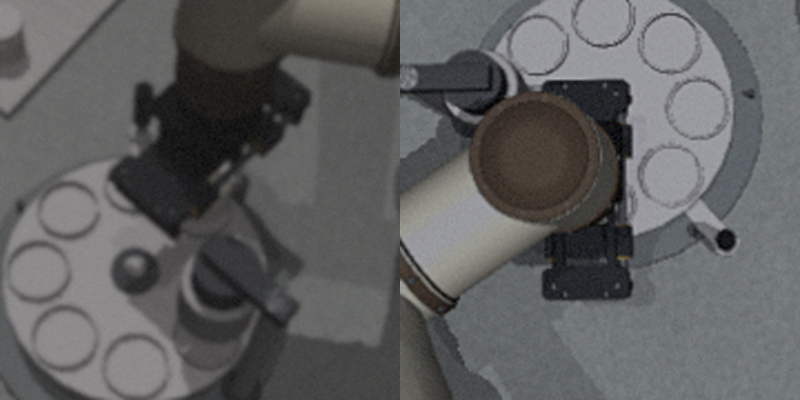

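```bash
cat > fit2.py <<'E'
from h import *;import pickle
cs=pickle.load(open("scene0.pkl","rb"));c=pickle.load(open("top0.pkl","rb"))
for k in (c,cs):
    R=cv2.Rodrigues(k["rvec"])[0];print("cam",(-R.T@k["tvec"].ravel()).round(3))
# dark ring template: minimise brightness on ring minus neighbours, both collar rims
def f(q,g,k,zs,rs,skip):
    s=0
    for i in range(8):
        a=np.pi+q[2]+i*np.pi/4
        if i in skip: continue
        px,py=q[0]+.095*np.cos(a),q[1]+.095*np.sin(a)
        m=[np.mean(samp(g,proj(k,circ(px,py,zs,rr)))) for rr in (rs-.004,rs,rs+.004)]
        s+=m[1]-.5*(m[0]+m[2])
    return s
for nm,k,skip in (("top",c,(6,)),("scene",cs,(6,7,0))):
    g=edge(k)
    for zs in (.06,.065,.07):
      for rs in (.029,.0302,.0315):
        b=min((f((x,y,p),g,k,zs,rs,skip),x,y,p) for x in np.arange(.594,.611,.002) for y in np.arange(.168,.185,.002) for p in (.02,.04,.06))
        s=minimize(f,b[1:],args=(g,k,zs,rs,skip),method="Nelder-Mead",options=dict(initial_simplex=np.array(b[1:])+[[0,0,0],[.002,0,0],[0,.002,0],[0,0,.02]]))
        print(nm,zs,rs,s.x.round(4),round(s.fun,1))
E
python3 fit2.py
```

```text
cam [0.431 0.046 1.15 ]
cam [0.876 0.436 0.948]
top 0.06 0.029 [0.6015 0.1758 0.0388] -111.1
top 0.06 0.0302 [0.6013 0.1758 0.0394] -118.8
top 0.06 0.0315 [0.6011 0.1762 0.0388] -74.6
top 0.065 0.029 [0.6005 0.1753 0.0392] -110.4
top 0.065 0.0302 [0.6004 0.1753 0.0391] -112.8
top 0.065 0.0315 [0.6    0.1757 0.0394] -66.5
top 0.07 0.029 [0.5996 0.1748 0.0397] -106.4
top 0.07 0.0302 [0.5994 0.1748 0.0396] -104.0
top 0.07 0.0315 [0.5989 0.1751 0.04  ] -58.8
scene 0.06 0.029 [0.6012 0.1759 0.039 ] -60.9
scene 0.06 0.0302 [0.6012 0.1758 0.0397] -64.4
scene 0.06 0.0315 [0.601  0.1757 0.0405] -47.3
scene 0.065 0.029 [0.6025 0.1775 0.0398] -63.0
scene 0.065 0.0302 [0.6024 0.1775 0.0401] -64.2
scene 0.065 0.0315 [0.6022 0.1773 0.0421] -44.0
scene 0.07 0.029 [0.6038 0.1791 0.0399] -63.4
scene 0.07 0.0302 [0.6037 0.1789 0.0399] -61.9
scene 0.07 0.0315 [0.6035 0.1789 0.0418] -39.7
```

Both cameras now agree: axis (.6013,.1758), phase .0395, load point (.5064,.1720). The arm is within 0.7 mm of it, so I'll lower the jar.

Request:
{"api": "move_arm", "payload": {
  "series": [
    {"grip":0,"xyz":[0.5,0.5,10],"angular":[0,0,0]},
    {"grip":0,"xyz":[0.5,0.5,16],"angular":[0,0,0]},
    {"grip":0,"xyz":[0.5,0.5,19],"angular":[0,0,0]},
    {"grip":0,"xyz":[0.5,0.5,21],"angular":[0,0,0]},
    {"grip":0,"xyz":[0.5,0.5,22],"angular":[0,0,0]},
    {"grip":0,"xyz":[0.5,0.5,22],"angular":[0,0,0]}
  ]
}}

```text
time_s: 5.7
tcp_pos: [0.507, 0.1718, 0.1075]
ee_rot: [[0.041, -0.999, 0.0], [-0.999, -0.041, -0.0], [0.0, 0.0, -1.0]]
wrist_force: [0.0, 0.5, -2.4]
gripper_width: 0.592
gripper_force: 30.0
```

Request:
{"api": "move_arm", "payload": {
  "series": [
    {"grip":0,"xyz":[0,0,1.5],"angular":[0,0,0]},
    {"grip":0,"xyz":[0,0,3],"angular":[0,0,0]},
    {"grip":0,"xyz":[0,0,3],"angular":[0,0,0]}
  ]
}}

```text
time_s: 6.0
tcp_pos: [0.5071, 0.1719, 0.105]
ee_rot: [[0.041, -0.999, 0.001], [-0.999, -0.041, 0.0], [-0.0, -0.001, -1.0]]
wrist_force: [-0.9, 0.2, 0.4]
gripper_width: 0.592
gripper_force: 30.0
```

The jar seated at deck height, with the load coming off at TCP z = .105. I'll release, rise, and move over the lever knob at about (.472,.051), with the closing axis tangential (yaw 134°).

```bash
python3 - <<'E'
import json;c=json.load(open("cmd.json"));c[:3]=[.5065,.1719,.105];json.dump(c,open("cmd.json","w"))
E
python3 go.py ".5065 .1719 .19 182.35 ; .472 .051 .19 134; .472 .051 .099 134"
```

```text
xyz [0.0, 0.0, -85.0] rz -0.0 rows>= 1.7
xyz [119.5, 39.5, 0.0] rz 0.844 rows>= 5.6
xyz [0.0, 0.0, 91.0] rz -0.0 rows>= 1.8
[4.719000e-01 5.090000e-02 9.900000e-02 1.339915e+02]
```

Request:
{"api": "move_arm", "payload": {
  "series": [
    {"grip":0.85,"xyz":[0,0,0],"angular":[0,0,0]},
    {"grip":0.85,"xyz":[0,0,0],"angular":[0,0,0]},
    {"grip":0.85,"xyz":[0,0,0],"angular":[0,0,0]},
    {"grip":0.85,"xyz":[0,0,-25],"angular":[0,0,0]},
    {"grip":0.85,"xyz":[0,0,-70],"angular":[0,0,0]},
    {"grip":0.85,"xyz":[0,0,-85],"angular":[0,0,0]}
  ]
}}

```text
time_s: 6.6
tcp_pos: [0.5091, 0.1727, 0.1939]
ee_rot: [[0.042, -0.999, 0.007], [-0.999, -0.042, 0.003], [-0.003, -0.007, -1.0]]
wrist_force: [0.1, 0.4, 0.2]
gripper_width: 0.843
gripper_force: 0.0
```

Request:
{"api": "move_arm", "payload": {
  "series": [
    {"grip":0.85,"xyz":[119.5,39.5,0],"angular":[0,0,0.844]},
    {"grip":0.85,"xyz":[119.5,39.5,0],"angular":[0,0,0.844]},
    {"grip":0.85,"xyz":[119.5,39.5,0],"angular":[0,0,0.844]},
    {"grip":0.85,"xyz":[119.5,39.5,0],"angular":[0,0,0.844]},
    {"grip":0.85,"xyz":[119.5,39.5,0],"angular":[0,0,0.844]},
    {"grip":0.85,"xyz":[119.5,39.5,0],"angular":[0,0,0.844]},
    {"grip":0.85,"xyz":[119.5,39.5,0],"angular":[0,0,0.844]},
    {"grip":0.85,"xyz":[119.5,39.5,0],"angular":[0,0,0.844]}
  ]
}}

```text
time_s: 7.4
tcp_pos: [0.4725, 0.0508, 0.1896]
ee_rot: [[-0.718, -0.696, 0.0], [-0.696, 0.718, 0.0], [-0.0, -0.0, -1.0]]
wrist_force: [-0.1, -0.1, 0.3]
gripper_width: 0.848
gripper_force: 0.0
```

Request:
{"api": "move_arm", "payload": {
  "series": [
    {"grip":0.85,"xyz":[0,0,40],"angular":[0,0,0]},
    {"grip":0.85,"xyz":[0,0,75],"angular":[0,0,0]},
    {"grip":0.85,"xyz":[0,0,91],"angular":[0,0,0]},
    {"grip":0.85,"xyz":[0,0,91],"angular":[0,0,0]},
    {"grip":0.5,"xyz":[0,0,91],"angular":[0,0,0]},
    {"grip":0.5,"xyz":[0,0,91],"angular":[0,0,0]}
  ]
}}

```text
time_s: 8.0
tcp_pos: [0.4734, 0.0512, 0.0998]
ee_rot: [[-0.719, -0.695, 0.003], [-0.695, 0.719, 0.001], [-0.003, -0.001, -1.0]]
wrist_force: [0.6, 0.4, 0.7]
gripper_width: 0.745
gripper_force: 0.0
```

Run:
```python
from station import r
import cv2,pickle
from h import *
o=[]
for n in("scene","top"):
    c=r.capture(n); pickle.dump(c,open(f"{n}3.pkl","wb"))
    u,v=proj(c,[.507,.12,.08])[0].astype(int)
    u=np.clip(u,90,550);v=np.clip(v,90,390)
    o.append(cv2.resize(c["img"][v-90:v+90,u-90:u+90,::-1],(400,400),interpolation=cv2.INTER_CUBIC))
cv2.imwrite("pics/p3.png",np.hstack(o))
s=r.sense();print(s["wrist_force"],s["tcp_pos"],s["time_s"])
```

```text
[0.1859005  0.47620468 0.78397136] [0.47318714 0.05111251 0.09979259] 8.1
```

View pics/p3.png

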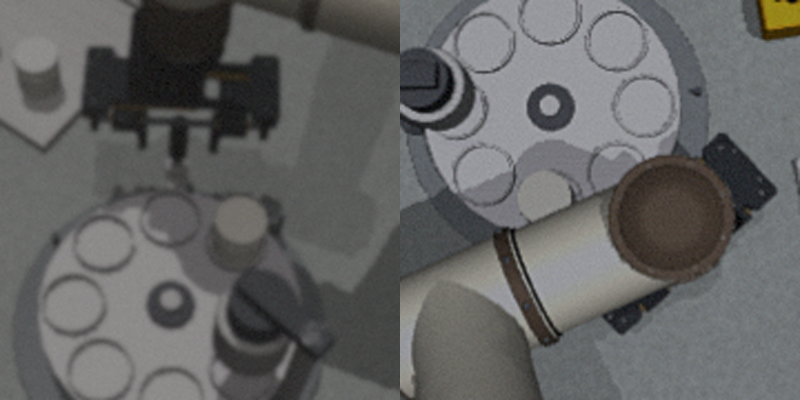

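The jar stands upright in the load pocket and the fingers straddle the knob. I'll close on it and make the stroke.

Request:
{"api": "move_arm", "payload": {
  "series": [
    {"grip":0,"xyz":[0,0,0],"angular":[0,0,0]},
    {"grip":0,"xyz":[0,0,0],"angular":[0,0,0]},
    {"grip":0,"xyz":[0,0,0],"angular":[0,0,0]},
    {"grip":0,"xyz":[0,0,0],"angular":[0,0,0]},
    {"grip":0,"xyz":[0,0,0],"angular":[0,0,0]},
    {"grip":0,"xyz":[0,0,0],"angular":[0,0,0]},
    {"grip":0,"xyz":[0,0,0],"angular":[0,0,0]}
  ]
}}

```text
time_s: 8.8
tcp_pos: [0.4725, 0.0507, 0.0986]
ee_rot: [[-0.719, -0.695, 0.0], [-0.695, 0.719, -0.0], [0.0, -0.0, -1.0]]
wrist_force: [0.8, -1.7, 0.5]
gripper_width: 0.22
gripper_force: 30.0
```

Request:
{"api": "move_arm", "payload": {
  "series": [
    {"grip":0,"xyz":[-0.5,-12.6,0],"angular":[0,0,-0.07]},
    {"grip":0,"xyz":[-1.8,-25.1,0],"angular":[0,0,-0.14]},
    {"grip":0,"xyz":[-4,-37.5,0],"angular":[0,0,-0.21]}
  ]
}}

```text
time_s: 9.1
tcp_pos: [0.5009, 0.0268, 0.0986]
ee_rot: [[-0.557, -0.83, -0.001], [-0.83, 0.557, 0.001], [-0.0, 0.002, -1.0]]
wrist_force: [-2.2, 4.7, 2.6]
gripper_width: 0.222
gripper_force: 30.0
```

Request:
{"api": "move_arm", "payload": {
  "series": [
    {"grip":0,"xyz":[-1.8,-25.1,0],"angular":[0,0,-0.14]},
    {"grip":0,"xyz":[-7,-49.7,0],"angular":[0,0,-0.28]},
    {"grip":0,"xyz":[-15.6,-73.4,0],"angular":[0,0,-0.42]},
    {"grip":0,"xyz":[-27.5,-95.6,0],"angular":[0,0,-0.56]},
    {"grip":0,"xyz":[-35.3,-106,0],"angular":[0,0,-0.63]},
    {"grip":0,"xyz":[-35.3,-106,0],"angular":[0,0,-0.63]}
  ]
}}

```text
time_s: 9.7
tcp_pos: [0.6097, -0.0037, 0.0986]
ee_rot: [[0.037, -0.999, -0.001], [-0.999, -0.037, -0.001], [0.001, 0.001, -1.0]]
wrist_force: [-2.7, -1.5, 4.2]
gripper_width: 0.222
gripper_force: 30.0
```

Request:
{"api": "move_arm", "payload": {
  "series": [
    {"grip":0,"xyz":[0,-5.4,0],"angular":[0,0,-0.03]},
    {"grip":0,"xyz":[0,-5.4,0],"angular":[0,0,-0.03]}
  ]
}}

```text
time_s: 9.9
tcp_pos: [0.6133, -0.0035, 0.0986]
ee_rot: [[0.065, -0.998, -0.002], [-0.998, -0.065, -0.0], [0.0, 0.002, -1.0]]
wrist_force: [-3.8, -0.5, 3.7]
gripper_width: 0.223
gripper_force: 30.0
```

Request:
{"api": "move_arm", "payload": {
  "series": [
    {"grip":0,"xyz":[0,-1.5,0],"angular":[0,0,-0.008]},
    {"grip":0,"xyz":[0,-1.5,0],"angular":[0,0,-0.008]}
  ]
}}

```text
time_s: 10.1
tcp_pos: [0.6147, -0.0034, 0.0986]
ee_rot: [[0.074, -0.997, -0.002], [-0.997, -0.074, -0.0], [0.0, 0.002, -1.0]]
wrist_force: [-5.2, -0.7, 5.1]
gripper_width: 0.223
gripper_force: 30.0
```

Request:
{"api": "move_arm", "payload": {
  "series": [
    {"grip":0,"xyz":[0,-1.5,0],"angular":[0,0,-0.008]},
    {"grip":0,"xyz":[0,-1.5,0],"angular":[0,0,-0.008]}
  ]
}}

```text
time_s: 10.3
tcp_pos: [0.6148, -0.0034, 0.0986]
ee_rot: [[0.082, -0.997, -0.006], [-0.997, -0.082, -0.001], [0.0, 0.006, -1.0]]
wrist_force: [-9.8, -0.0, 8.1]
gripper_width: 0.222
gripper_force: 30.0
```

The position stalls at x = .6148 as the force climbs to 10 N, so this is the end stop. I'll follow the lever back along the arc, then release and rise.

Request:
{"api": "move_arm", "payload": {
  "series": [
    {"grip":0,"xyz":[-1.8,25.1,0],"angular":[0,0,0.14]},
    {"grip":0,"xyz":[-7,49.7,0],"angular":[0,0,0.28]},
    {"grip":0,"xyz":[-15.6,73.4,0],"angular":[0,0,0.42]},
    {"grip":0,"xyz":[-27.5,95.6,0],"angular":[0,0,0.56]},
    {"grip":0,"xyz":[-42.3,116,0],"angular":[0,0,0.7]},
    {"grip":0,"xyz":[-59.9,134,0],"angular":[0,0,0.84]},
    {"grip":0,"xyz":[-65.3,138.7,0],"angular":[0,0,0.88]},
    {"grip":0,"xyz":[-65.3,138.7,0],"angular":[0,0,0.88]}
  ]
}}

```text
time_s: 11.1
tcp_pos: [0.4727, 0.0506, 0.0986]
ee_rot: [[-0.715, -0.699, -0.0], [-0.699, 0.715, -0.001], [0.001, -0.0, -1.0]]
wrist_force: [-2.8, -2.4, 4.4]
gripper_width: 0.222
gripper_force: 30.0
```

Request:
{"api": "move_arm", "payload": {
  "series": [
    {"grip":0.85,"xyz":[0,0,0],"angular":[0,0,0]},
    {"grip":0.85,"xyz":[0,0,0],"angular":[0,0,0]},
    {"grip":0.85,"xyz":[0,0,0],"angular":[0,0,0]},
    {"grip":0.85,"xyz":[0,0,-40],"angular":[0,0,0]},
    {"grip":0.85,"xyz":[0,0,-90],"angular":[0,0,0]},
    {"grip":1,"xyz":[0,0,-100],"angular":[0,0,0]},
    {"grip":1,"xyz":[0,0,-100],"angular":[0,0,0]}
  ]
}}

```text
time_s: 11.8
tcp_pos: [0.4752, 0.0512, 0.2006]
ee_rot: [[-0.715, -0.699, 0.006], [-0.699, 0.715, 0.003], [-0.006, -0.002, -1.0]]
wrist_force: [-0.5, 0.2, -0.8]
gripper_width: 0.777
gripper_force: 0.0
```

```bash
cat > look.py <<'E'
import sys
from station import r
import pickle
from h import *
tag=sys.argv[1]
C={}
for n in("scene","top"):
    C[n]=c=r.capture(n); pickle.dump(c,open(f"{n}{tag}.pkl","wb"))
    cv2.imwrite(f"pics/{n}{tag}.png",c["img"][:,:,::-1])
for nm,J in dict(A=(.503,-.156),B=(.522,-.2545),C=(.5455,-.3475),D=(.429,-.2755)).items():
    print(nm,*[(n,*lid(C[n],*J)) for n in C])
s=r.sense();print(s["wrist_force"],s["tcp_pos"],s["ee_rot"][:2,1],s["time_s"])
E
python3 look.py 4
```

```text
A ('scene', array([ 0.5027, -0.1554]), np.float64(7.8)) ('top', array([ 0.4985, -0.1471]), np.float64(12.0))
B ('scene', array([ 0.5217, -0.2549]), np.float64(8.5)) ('top', array([ 0.5162, -0.2421]), np.float64(12.9))
C ('scene', array([ 0.5454, -0.3469]), np.float64(10.9)) ('top', array([ 0.5459, -0.3452]), np.float64(11.2))
D ('scene', array([ 0.425 , -0.2678]), np.float64(2.9)) ('top', array([ 0.4253, -0.2721]), np.float64(1.0))
[ 0.09987462  0.29686786 -0.44439075] [0.47309892 0.05044887 0.19746397] [-0.69835085  0.71575464] 11.9
```

View pics/scene4.png

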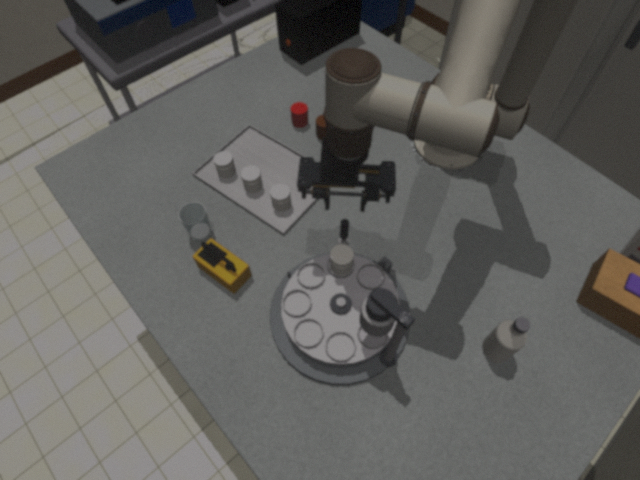

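The view shows the first jar carried on by one pocket to (341,258). An empty pocket is at the pointer (371,276), the lever is at rest, and jars A, B and C have not moved. Next I'll pick A.

```bash
cat > comp.py <<'E'
# comp.py "dx dy dz rz; ..." : advance commanded pose by final rows of executed calls
import sys,json,numpy as np
c=json.load(open("cmd.json"))
for s in sys.argv[1].split(";"):
    d=list(map(float,s.split()));a=np.radians(c[3]);y=np.array([np.cos(a),np.sin(a),0]);z=np.array([0,0,-1.]);x=np.cross(y,z)
    c=[*(np.array(c[:3])+(d[0]*x+d[1]*y+d[2]*z)/1e3).tolist(),c[3]-np.degrees(d[3])]
json.dump(c,open("cmd.json","w"));print(np.round(c,4))
E
python3 comp.py "-4 -37.5 0 -.21;-35.3 -106 0 -.63;0 -5.4 0 -.03;0 -1.5 0 -.008;0 -1.5 0 -.008;-65.3 138.7 0 .88;0 0 -100 0"
python3 go.py ".503 -.156 .140 182.35 ; .503 -.156 .048 182.35; .503 -.156 .15 182.35"
```

```text
[4.732000e-01 5.070000e-02 1.990000e-01 1.343353e+02]
xyz [123.0, -168.5, 59.0] rz -0.838 rows>= 5.6
xyz [0.0, 0.0, 92.0] rz -0.0 rows>= 1.8
xyz [0.0, 0.0, -102.0] rz -0.0 rows>= 2.0
[ 5.030000e-01 -1.558000e-01  1.500000e-01  1.823491e+02]
```

Request:
{"api": "move_arm", "payload": {
  "series": [
    {"grip":1,"xyz":[123,-168.5,20],"angular":[0,0,-0.838]},
    {"grip":1,"xyz":[123,-168.5,20],"angular":[0,0,-0.838]},
    {"grip":1,"xyz":[123,-168.5,59],"angular":[0,0,-0.838]},
    {"grip":1,"xyz":[123,-168.5,59],"angular":[0,0,-0.838]},
    {"grip":1,"xyz":[123,-168.5,59],"angular":[0,0,-0.838]},
    {"grip":1,"xyz":[123,-168.5,59],"angular":[0,0,-0.838]},
    {"grip":1,"xyz":[123,-168.5,59],"angular":[0,0,-0.838]},
    {"grip":1,"xyz":[123,-168.5,59],"angular":[0,0,-0.838]}
  ]
}}

```text
time_s: 12.7
tcp_pos: [0.5028, -0.1558, 0.1381]
ee_rot: [[0.038, -0.999, -0.003], [-0.999, -0.038, 0.0], [-0.0, 0.003, -1.0]]
wrist_force: [0.4, -0.3, 0.2]
gripper_width: 0.998
gripper_force: 0.0
```

Request:
{"api": "move_arm", "payload": {
  "series": [
    {"grip":1,"xyz":[0,0,0],"angular":[0,0,0]},
    {"grip":1,"xyz":[0,0,46],"angular":[0,0,0]},
    {"grip":1,"xyz":[0,0,80],"angular":[0,0,0]},
    {"grip":1,"xyz":[0,0,92],"angular":[0,0,0]},
    {"grip":1,"xyz":[0,0,92],"angular":[0,0,0]},
    {"grip":0,"xyz":[0,0,92],"angular":[0,0,0]},
    {"grip":0,"xyz":[0,0,92],"angular":[0,0,0]},
    {"grip":0,"xyz":[0,0,92],"angular":[0,0,0]},
    {"grip":0,"xyz":[0,0,92],"angular":[0,0,0]},
    {"grip":0,"xyz":[0,0,92],"angular":[0,0,0]}
  ]
}}

```text
time_s: 13.7
tcp_pos: [0.5038, -0.156, 0.0482]
ee_rot: [[0.041, -0.999, 0.001], [-0.999, -0.041, -0.0], [0.0, -0.001, -1.0]]
wrist_force: [-0.2, -0.4, -0.1]
gripper_width: 0.629
gripper_force: 0.0
```

Request:
{"api": "move_arm", "payload": {
  "series": [
    {"grip":0,"xyz":[0,0,0],"angular":[0,0,0]},
    {"grip":0,"xyz":[0,0,-20],"angular":[0,0,0]},
    {"grip":0,"xyz":[0,0,-60],"angular":[0,0,0]},
    {"grip":0,"xyz":[0,0,-102],"angular":[0,0,0]},
    {"grip":0,"xyz":[0,0,-102],"angular":[0,0,0]},
    {"grip":0,"xyz":[0,0,-102],"angular":[0,0,0]},
    {"grip":0,"xyz":[0,0,-102],"angular":[0,0,0]},
    {"grip":0,"xyz":[0,0,-102],"angular":[0,0,0]}
  ]
}}

```text
time_s: 14.5
tcp_pos: [0.5025, -0.1558, 0.148]
ee_rot: [[0.041, -0.999, -0.003], [-0.999, -0.041, 0.0], [-0.0, 0.003, -1.0]]
wrist_force: [0.1, 0.1, -1.5]
gripper_width: 0.589
gripper_force: 30.0
```

Request:
{"api": "move_arm", "payload": {
  "series": [
    {"grip":0,"xyz":[0,0,0],"angular":[0,0,0]}
  ]
}}

```text
time_s: 14.6
tcp_pos: [0.5028, -0.1559, 0.1483]
ee_rot: [[0.041, -0.999, -0.003], [-0.999, -0.041, 0.0], [-0.0, 0.003, -1.0]]
wrist_force: [-0.3, 0.3, 0.1]
gripper_width: 0.592
gripper_force: 30.0
```

Request:
{"api": "move_arm", "payload": {
  "series": [
    {"grip":0,"xyz":[0,0,0],"angular":[0,0,0]}
  ]
}}

```text
time_s: 14.7
tcp_pos: [0.5032, -0.1559, 0.1487]
ee_rot: [[0.041, -0.999, -0.002], [-0.999, -0.041, -0.0], [-0.0, 0.002, -1.0]]
wrist_force: [-0.1, 1.1, -0.3]
gripper_width: 0.586
gripper_force: 30.0
```

Request:
{"api": "move_arm", "payload": {
  "series": [
    {"grip":0,"xyz":[0,0,0],"angular":[0,0,0]},
    {"grip":0,"xyz":[0,0,0],"angular":[0,0,0]}
  ]
}}

```text
time_s: 14.9
tcp_pos: [0.5035, -0.1559, 0.1494]
ee_rot: [[0.041, -0.999, -0.0], [-0.999, -0.041, -0.0], [-0.0, 0.0, -1.0]]
wrist_force: [-0.9, -0.2, -0.3]
gripper_width: 0.59
gripper_force: 30.0
```

Request:
{"api": "move_arm", "payload": {
  "series": [
    {"grip":0,"xyz":[0,0,0],"angular":[0,0,0]}
  ]
}}

```text
time_s: 15.0
tcp_pos: [0.5035, -0.1559, 0.1495]
ee_rot: [[0.041, -0.999, -0.0], [-0.999, -0.041, 0.0], [-0.0, 0.0, -1.0]]
wrist_force: [0.8, -0.1, -0.2]
gripper_width: 0.592
gripper_force: 30.0
```

Request:
{"api": "move_arm", "payload": {
  "series": [
    {"grip":0,"xyz":[0,0,0],"angular":[0,0,0]}
  ]
}}

```text
time_s: 15.1
tcp_pos: [0.5035, -0.1559, 0.1496]
ee_rot: [[0.041, -0.999, 0.0], [-0.999, -0.041, 0.0], [-0.0, -0.0, -1.0]]
wrist_force: [-0.3, 0.5, -0.8]
gripper_width: 0.594
gripper_force: 30.0
```

Request:
{"api": "move_arm", "payload": {
  "series": [
    {"grip":0,"xyz":[0,0,0],"angular":[0,0,0]}
  ]
}}

```text
time_s: 15.2
tcp_pos: [0.5035, -0.1559, 0.1496]
ee_rot: [[0.041, -0.999, 0.0], [-0.999, -0.041, 0.0], [-0.0, -0.0, -1.0]]
wrist_force: [0.3, 0.1, -0.6]
gripper_width: 0.592
gripper_force: 30.0
```

```bash
python3 go.py ".503 -.1558 .048 182.35; .503 -.1558 .14 182.35; .522 -.2545 .14 182.35;.522 -.2545 .048 182.35;.522 -.2545 .15 182.35"
```

```text
xyz [0.0, 0.0, 102.0] rz -0.0 rows>= 2.0
xyz [0.0, 0.0, -92.0] rz -0.0 rows>= 1.8
xyz [99.5, -15.0, 0.0] rz -0.0 rows>= 2.0
xyz [0.0, 0.0, 92.0] rz -0.0 rows>= 1.8
xyz [0.0, 0.0, -102.0] rz -0.0 rows>= 2.0
[ 5.221000e-01 -2.546000e-01  1.500000e-01  1.823491e+02]
```

A averages about -0.4 N, so it is empty. I'll set it back down and take B.

Request:
{"api": "move_arm", "payload": {
  "series": [
    {"grip":0,"xyz":[0,0,50],"angular":[0,0,0]},
    {"grip":0,"xyz":[0,0,85],"angular":[0,0,0]},
    {"grip":0,"xyz":[0,0,97],"angular":[0,0,0]},
    {"grip":0,"xyz":[0,0,101],"angular":[0,0,0]},
    {"grip":0,"xyz":[0,0,102],"angular":[0,0,0]},
    {"grip":0,"xyz":[0,0,102],"angular":[0,0,0]},
    {"grip":1,"xyz":[0,0,102],"angular":[0,0,0]},
    {"grip":1,"xyz":[0,0,102],"angular":[0,0,0]},
    {"grip":1,"xyz":[0,0,102],"angular":[0,0,0]},
    {"grip":1,"xyz":[0,0,102],"angular":[0,0,0]}
  ]
}}

```text
time_s: 16.2
tcp_pos: [0.5037, -0.1559, 0.0478]
ee_rot: [[0.041, -0.999, 0.001], [-0.999, -0.041, -0.0], [0.0, -0.001, -1.0]]
wrist_force: [-0.3, -0.6, 0.5]
gripper_width: 0.866
gripper_force: 0.0
```

Request:
{"api": "move_arm", "payload": {
  "series": [
    {"grip":1,"xyz":[0,0,-25],"angular":[0,0,0]},
    {"grip":1,"xyz":[0,0,-70],"angular":[0,0,0]},
    {"grip":1,"xyz":[0,0,-92],"angular":[0,0,0]},
    {"grip":1,"xyz":[30,-5,-92],"angular":[0,0,0]},
    {"grip":1,"xyz":[75,-11,-92],"angular":[0,0,0]},
    {"grip":1,"xyz":[99.5,-15,-92],"angular":[0,0,0]},
    {"grip":1,"xyz":[99.5,-15,-92],"angular":[0,0,0]}
  ]
}}

```text
time_s: 16.9
tcp_pos: [0.5229, -0.2573, 0.1393]
ee_rot: [[0.038, -0.999, 0.0], [-0.999, -0.038, -0.001], [0.001, -0.0, -1.0]]
wrist_force: [0.0, 0.4, -0.3]
gripper_width: 0.999
gripper_force: 0.0
```

```bash
python3 look.py 5
```

```text
A ('scene', array([ 0.5029, -0.1547]), np.float64(12.2)) ('top', array([ 0.5152, -0.1391]), np.float64(2.7))
B ('scene', array([ 0.5206, -0.2559]), np.float64(7.2)) ('top', array([ 0.5072, -0.2579]), np.float64(15.4))
C ('scene', array([ 0.5372, -0.3508]), np.float64(11.0)) ('top', array([ 0.5457, -0.3434]), np.float64(10.4))
D ('scene', array([ 0.4183, -0.2921]), np.float64(6.4)) ('top', array([ 0.4539, -0.2818]), np.float64(13.2))
[-0.88758065 -0.35434523 -0.21619935] [ 0.52208638 -0.25496864  0.13910272] [-0.99921726 -0.03954859] 17.0
```

Request:
{"api": "move_arm", "payload": {
  "series": [
    {"grip":1,"xyz":[0,0,0],"angular":[0,0,0]},
    {"grip":1,"xyz":[0,0,46],"angular":[0,0,0]},
    {"grip":1,"xyz":[0,0,80],"angular":[0,0,0]},
    {"grip":1,"xyz":[0,0,92],"angular":[0,0,0]},
    {"grip":0,"xyz":[0,0,92],"angular":[0,0,0]},
    {"grip":0,"xyz":[0,0,92],"angular":[0,0,0]},
    {"grip":0,"xyz":[0,0,92],"angular":[0,0,0]},
    {"grip":0,"xyz":[0,0,92],"angular":[0,0,0]},
    {"grip":0,"xyz":[0,0,92],"angular":[0,0,0]},
    {"grip":0,"xyz":[0,0,92],"angular":[0,0,0]}
  ]
}}

```text
time_s: 18.0
tcp_pos: [0.5228, -0.2548, 0.0485]
ee_rot: [[0.041, -0.999, 0.001], [-0.999, -0.041, -0.0], [0.0, -0.001, -1.0]]
wrist_force: [-0.8, 0.6, 3.4]
gripper_width: 0.586
gripper_force: 30.0
```

Request:
{"api": "move_arm", "payload": {
  "series": [
    {"grip":0,"xyz":[0,0,-20],"angular":[0,0,0]},
    {"grip":0,"xyz":[0,0,-60],"angular":[0,0,0]},
    {"grip":0,"xyz":[0,0,-102],"angular":[0,0,0]},
    {"grip":0,"xyz":[0,0,-102],"angular":[0,0,0]},
    {"grip":0,"xyz":[0,0,-102],"angular":[0,0,0]},
    {"grip":0,"xyz":[0,0,-102],"angular":[0,0,0]},
    {"grip":0,"xyz":[0,0,-102],"angular":[0,0,0]},
    {"grip":0,"xyz":[0,0,-102],"angular":[0,0,0]}
  ]
}}

```text
time_s: 18.8
tcp_pos: [0.5219, -0.2546, 0.1481]
ee_rot: [[0.041, -0.999, -0.003], [-0.999, -0.041, 0.001], [-0.001, 0.003, -1.0]]
wrist_force: [0.2, -0.3, -2.3]
gripper_width: 0.588
gripper_force: 30.0
```

Request:
{"api": "move_arm", "payload": {
  "series": [
    {"grip":0,"xyz":[0,0,0],"angular":[0,0,0]}
  ]
}}

```text
time_s: 18.9
tcp_pos: [0.5222, -0.2546, 0.1486]
ee_rot: [[0.041, -0.999, -0.002], [-0.999, -0.041, 0.0], [-0.0, 0.002, -1.0]]
wrist_force: [-0.7, 0.8, -1.7]
gripper_width: 0.59
gripper_force: 30.0
```

Request:
{"api": "move_arm", "payload": {
  "series": [
    {"grip":0,"xyz":[0,0,0],"angular":[0,0,0]}
  ]
}}

```text
time_s: 19.0
tcp_pos: [0.5224, -0.2547, 0.149]
ee_rot: [[0.041, -0.999, -0.001], [-0.999, -0.041, 0.0], [-0.0, 0.001, -1.0]]
wrist_force: [0.1, 1.2, -2.5]
gripper_width: 0.59
gripper_force: 30.0
```

Request:
{"api": "move_arm", "payload": {
  "series": [
    {"grip":0,"xyz":[0,0,0],"angular":[0,0,0]}
  ]
}}

```text
time_s: 19.1
tcp_pos: [0.5225, -0.2547, 0.1493]
ee_rot: [[0.041, -0.999, -0.0], [-0.999, -0.041, 0.0], [-0.0, 0.0, -1.0]]
wrist_force: [-0.8, -0.1, -1.9]
gripper_width: 0.59
gripper_force: 30.0
```

Request:
{"api": "move_arm", "payload": {
  "series": [
    {"grip":0,"xyz":[0,0,0],"angular":[0,0,0]}
  ]
}}

```text
time_s: 19.2
tcp_pos: [0.5226, -0.2547, 0.1495]
ee_rot: [[0.041, -0.999, -0.0], [-0.999, -0.041, 0.0], [-0.0, 0.0, -1.0]]
wrist_force: [-0.6, -0.1, -2.5]
gripper_width: 0.591
gripper_force: 30.0
```

B averages -2.2 N, so it is filled. I'll load it.

```bash
python3 go.py ".5221 -.2546 .2 182.35 ;.5064 .172 .2 182.35 ; .5064 .172 .108 182.35; .5064 .172 .105 182.35;.5064 .172 .19 182.35 ; .473 .0507 .19 134.2; .473 .0507 .099 134.2"
```

```text
xyz [0.0, 0.0, -50.0] rz -0.0 rows>= 1.0
xyz [-427.0, -2.0, 0.0] rz -0.0 rows>= 8.5
xyz [0.0, 0.0, 92.0] rz -0.0 rows>= 1.8
xyz [0.0, 0.0, 3.0] rz -0.0 rows>= 0.1
xyz [0.0, 0.0, -85.0] rz -0.0 rows>= 1.7
xyz [120.0, 38.5, 0.0] rz 0.84 rows>= 5.6
xyz [0.0, 0.0, 91.0] rz 0.0 rows>= 1.8
[4.730000e-01 5.070000e-02 9.900000e-02 1.342207e+02]
```

Request:
{"api": "move_arm", "payload": {
  "series": [
    {"grip":0,"xyz":[0,0,-30],"angular":[0,0,0]},
    {"grip":0,"xyz":[-20,0,-50],"angular":[0,0,0]},
    {"grip":0,"xyz":[-60,0,-50],"angular":[0,0,0]},
    {"grip":0,"xyz":[-107,0,-50],"angular":[0,0,0]},
    {"grip":0,"xyz":[-155,-1,-50],"angular":[0,0,0]},
    {"grip":0,"xyz":[-203,-1,-50],"angular":[0,0,0]},
    {"grip":0,"xyz":[-251,-1,-50],"angular":[0,0,0]},
    {"grip":0,"xyz":[-299,-2,-50],"angular":[0,0,0]},
    {"grip":0,"xyz":[-347,-2,-50],"angular":[0,0,0]},
    {"grip":0,"xyz":[-395,-2,-50],"angular":[0,0,0]}
  ]
}}

```text
time_s: 20.2
tcp_pos: [0.5079, 0.142, 0.1999]
ee_rot: [[0.041, -0.999, 0.001], [-0.999, -0.041, 0.0], [-0.0, -0.001, -1.0]]
wrist_force: [2.3, -0.3, -1.6]
gripper_width: 0.589
gripper_force: 30.0
```

Request:
{"api": "move_arm", "payload": {
  "series": [
    {"grip":0,"xyz":[-24,0,0],"angular":[0,0,0]},
    {"grip":0,"xyz":[-32,0,0],"angular":[0,0,0]},
    {"grip":0,"xyz":[-32,0,10],"angular":[0,0,0]},
    {"grip":0,"xyz":[-32,0,45],"angular":[0,0,0]},
    {"grip":0,"xyz":[-32,0,70],"angular":[0,0,0]},
    {"grip":0,"xyz":[-32,0,70],"angular":[0,0,0]},
    {"grip":0,"xyz":[-32,0,82],"angular":[0,0,0]},
    {"grip":0,"xyz":[-32,0,88],"angular":[0,0,0]},
    {"grip":0,"xyz":[-32,0,92],"angular":[0,0,0]},
    {"grip":0,"xyz":[-32,0,92],"angular":[0,0,0]}
  ]
}}

```text
time_s: 21.2
tcp_pos: [0.5071, 0.1719, 0.1075]
ee_rot: [[0.041, -0.999, -0.0], [-0.999, -0.041, 0.0], [-0.0, 0.0, -1.0]]
wrist_force: [0.5, -0.0, -1.1]
gripper_width: 0.589
gripper_force: 30.0
```

Request:
{"api": "move_arm", "payload": {
  "series": [
    {"grip":0,"xyz":[0,0,1.5],"angular":[0,0,0]},
    {"grip":0,"xyz":[0,0,3],"angular":[0,0,0]},
    {"grip":0,"xyz":[0,0,3],"angular":[0,0,0]}
  ]
}}

```text
time_s: 21.5
tcp_pos: [0.5074, 0.1723, 0.1055]
ee_rot: [[0.042, -0.999, 0.001], [-0.999, -0.042, 0.001], [-0.001, -0.001, -1.0]]
wrist_force: [-0.5, -0.5, 3.3]
gripper_width: 0.59
gripper_force: 30.0
```

Seated. I'll release it and go to the knob.

Request:
{"api": "move_arm", "payload": {
  "series": [
    {"grip":0.85,"xyz":[0,0,0],"angular":[0,0,0]},
    {"grip":0.85,"xyz":[0,0,0],"angular":[0,0,0]},
    {"grip":0.85,"xyz":[0,0,0],"angular":[0,0,0]},
    {"grip":0.85,"xyz":[0,0,-25],"angular":[0,0,0]},
    {"grip":0.85,"xyz":[0,0,-70],"angular":[0,0,0]},
    {"grip":0.85,"xyz":[0,0,-85],"angular":[0,0,0]}
  ]
}}

```text
time_s: 22.1
tcp_pos: [0.5091, 0.173, 0.1938]
ee_rot: [[0.042, -0.999, 0.007], [-0.999, -0.042, 0.003], [-0.003, -0.007, -1.0]]
wrist_force: [0.1, 0.2, 0.4]
gripper_width: 0.845
gripper_force: 0.0
```

Request:
{"api": "move_arm", "payload": {
  "series": [
    {"grip":0.85,"xyz":[120,38.5,0],"angular":[0,0,0.84]},
    {"grip":0.85,"xyz":[120,38.5,0],"angular":[0,0,0.84]},
    {"grip":0.85,"xyz":[120,38.5,0],"angular":[0,0,0.84]},
    {"grip":0.85,"xyz":[120,38.5,0],"angular":[0,0,0.84]},
    {"grip":0.85,"xyz":[120,38.5,0],"angular":[0,0,0.84]},
    {"grip":0.85,"xyz":[120,38.5,0],"angular":[0,0,0.84]},
    {"grip":0.85,"xyz":[120,38.5,0],"angular":[0,0,0.84]},
    {"grip":0.85,"xyz":[120,38.5,0],"angular":[0,0,0.84]}
  ]
}}

```text
time_s: 22.9
tcp_pos: [0.4735, 0.0505, 0.1895]
ee_rot: [[-0.715, -0.699, 0.0], [-0.699, 0.715, -0.0], [-0.0, -0.0, -1.0]]
wrist_force: [0.1, 0.2, -0.2]
gripper_width: 0.85
gripper_force: 0.0
```

Run:
```python
from station import r
import cv2,pickle
from h import *
o=[]
for n,p in(("scene",[.507,.12,.08]),("scene",[.49,-.25,.05])):
    c=r.capture(n); pickle.dump(c,open(f"{n}6.pkl","wb"))
    u,v=proj(c,p)[0].astype(int)
    u=np.clip(u,90,550);v=np.clip(v,90,390)
    o.append(cv2.resize(c["img"][v-90:v+90,u-90:u+90,::-1],(400,400),interpolation=cv2.INTER_CUBIC))
cv2.imwrite("pics/p6.png",np.hstack(o))
for J in((.503,-.156),(.5455,-.3475)):print(lid(c,*J,rng=.016))
```

```text
(array([ 0.5039, -0.1551]), np.float64(8.0))
(array([ 0.5454, -0.3469]), np.float64(10.9))
```

View pics/p6.png

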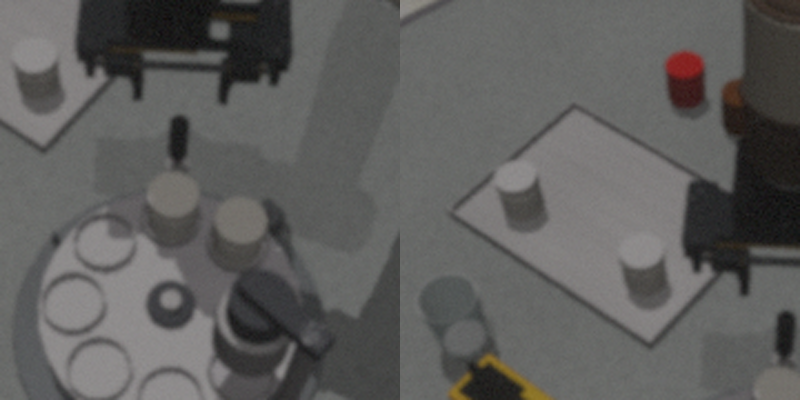

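Both jars are seated upright in adjacent pockets, and A and C stand unmoved on the tray. Now the second stroke.

Request:
{"api": "move_arm", "payload": {
  "series": [
    {"grip":0.85,"xyz":[0,0,40],"angular":[0,0,0]},
    {"grip":0.85,"xyz":[0,0,75],"angular":[0,0,0]},
    {"grip":0.85,"xyz":[0,0,91],"angular":[0,0,0]},
    {"grip":0.85,"xyz":[0,0,91],"angular":[0,0,0]},
    {"grip":0,"xyz":[0,0,91],"angular":[0,0,0]},
    {"grip":0,"xyz":[0,0,91],"angular":[0,0,0]},
    {"grip":0,"xyz":[0,0,91],"angular":[0,0,0]},
    {"grip":0,"xyz":[0,0,91],"angular":[0,0,0]},
    {"grip":0,"xyz":[0,0,91],"angular":[0,0,0]},
    {"grip":0,"xyz":[0,0,91],"angular":[0,0,0]}
  ]
}}

```text
time_s: 24.0
tcp_pos: [0.4736, 0.0506, 0.0988]
ee_rot: [[-0.717, -0.697, 0.001], [-0.697, 0.717, 0.0], [-0.001, -0.0, -1.0]]
wrist_force: [-0.5, 0.7, -0.0]
gripper_width: 0.389
gripper_force: 0.0
```

Request:
{"api": "move_arm", "payload": {
  "series": [
    {"grip":0,"xyz":[0,0,0],"angular":[0,0,0]},
    {"grip":0,"xyz":[0,0,0],"angular":[0,0,0]},
    {"grip":0,"xyz":[0,0,0],"angular":[0,0,0]}
  ]
}}

```text
time_s: 24.3
tcp_pos: [0.4734, 0.0506, 0.0986]
ee_rot: [[-0.717, -0.697, -0.0], [-0.697, 0.717, 0.0], [0.0, 0.0, -1.0]]
wrist_force: [-0.1, 0.3, 1.0]
gripper_width: 0.223
gripper_force: 30.0
```

Request:
{"api": "move_arm", "payload": {
  "series": [
    {"grip":0,"xyz":[-0.5,-12.6,0],"angular":[0,0,-0.07]},
    {"grip":0,"xyz":[-1.8,-25.1,0],"angular":[0,0,-0.14]},
    {"grip":0,"xyz":[-4,-37.5,0],"angular":[0,0,-0.21]}
  ]
}}

```text
time_s: 24.6
tcp_pos: [0.5022, 0.0267, 0.0986]
ee_rot: [[-0.553, -0.833, -0.001], [-0.833, 0.553, 0.001], [0.0, 0.001, -1.0]]
wrist_force: [-2.1, 4.2, 2.7]
gripper_width: 0.224
gripper_force: 30.0
```

Request:
{"api": "move_arm", "payload": {
  "series": [
    {"grip":0,"xyz":[-1.8,-25.1,0],"angular":[0,0,-0.14]},
    {"grip":0,"xyz":[-7,-49.7,0],"angular":[0,0,-0.28]},
    {"grip":0,"xyz":[-15.6,-73.4,0],"angular":[0,0,-0.42]},
    {"grip":0,"xyz":[-27.5,-95.6,0],"angular":[0,0,-0.56]},
    {"grip":0,"xyz":[-35.3,-106,0],"angular":[0,0,-0.63]},
    {"grip":0,"xyz":[-35.3,-106,0],"angular":[0,0,-0.63]}
  ]
}}

```text
time_s: 25.2
tcp_pos: [0.6111, -0.0031, 0.0986]
ee_rot: [[0.042, -0.999, -0.001], [-0.999, -0.042, -0.0], [0.0, 0.001, -1.0]]
wrist_force: [-2.9, 0.7, 5.7]
gripper_width: 0.222
gripper_force: 30.0
```

Request:
{"api": "move_arm", "payload": {
  "series": [
    {"grip":0,"xyz":[0,-5.4,0],"angular":[0,0,-0.03]},
    {"grip":0,"xyz":[0,-6.9,0],"angular":[0,0,-0.038]},
    {"grip":0,"xyz":[0,-6.9,0],"angular":[0,0,-0.038]}
  ]
}}

```text
time_s: 25.5
tcp_pos: [0.6147, -0.0028, 0.0986]
ee_rot: [[0.077, -0.997, -0.005], [-0.997, -0.077, -0.0], [-0.0, 0.005, -1.0]]
wrist_force: [-6.2, 1.0, 6.4]
gripper_width: 0.226
gripper_force: 30.0
```

Request:
{"api": "move_arm", "payload": {
  "series": [
    {"grip":0,"xyz":[0,-1.5,0],"angular":[0,0,-0.008]},
    {"grip":0,"xyz":[0,-1.5,0],"angular":[0,0,-0.008]}
  ]
}}

```text
time_s: 25.7
tcp_pos: [0.6148, -0.0028, 0.0985]
ee_rot: [[0.084, -0.996, -0.008], [-0.996, -0.084, -0.0], [-0.0, 0.008, -1.0]]
wrist_force: [-10.2, 2.4, 8.3]
gripper_width: 0.223
gripper_force: 30.0
```

The lever is at the stop again (x = .6148, 10 N). I'll bring it back, release it and head for C.

Request:
{"api": "move_arm", "payload": {
  "series": [
    {"grip":0,"xyz":[-1.8,25.1,0],"angular":[0,0,0.14]},
    {"grip":0,"xyz":[-7,49.7,0],"angular":[0,0,0.28]},
    {"grip":0,"xyz":[-15.6,73.4,0],"angular":[0,0,0.42]},
    {"grip":0,"xyz":[-27.5,95.6,0],"angular":[0,0,0.56]},
    {"grip":0,"xyz":[-42.3,116,0],"angular":[0,0,0.7]},
    {"grip":0,"xyz":[-59.9,134,0],"angular":[0,0,0.84]},
    {"grip":0,"xyz":[-65.3,138.7,0],"angular":[0,0,0.88]},
    {"grip":0,"xyz":[-65.3,138.7,0],"angular":[0,0,0.88]}
  ]
}}

```text
time_s: 26.5
tcp_pos: [0.4735, 0.0505, 0.0986]
ee_rot: [[-0.712, -0.702, -0.001], [-0.702, 0.712, -0.0], [0.001, 0.0, -1.0]]
wrist_force: [-1.8, 0.2, 0.9]
gripper_width: 0.222
gripper_force: 30.0
```

Request:
{"api": "move_arm", "payload": {
  "series": [
    {"grip":0.85,"xyz":[0,0,0],"angular":[0,0,0]},
    {"grip":0.85,"xyz":[0,0,0],"angular":[0,0,0]},
    {"grip":0.85,"xyz":[0,0,0],"angular":[0,0,0]},
    {"grip":0.85,"xyz":[0,0,-40],"angular":[0,0,0]},
    {"grip":0.85,"xyz":[0,0,-90],"angular":[0,0,0]},
    {"grip":1,"xyz":[0,0,-100],"angular":[0,0,0]},
    {"grip":1,"xyz":[0,0,-100],"angular":[0,0,0]}
  ]
}}

```text
time_s: 27.2
tcp_pos: [0.4762, 0.0506, 0.2006]
ee_rot: [[-0.713, -0.701, 0.005], [-0.701, 0.713, 0.002], [-0.005, -0.002, -1.0]]
wrist_force: [0.1, -0.6, -0.7]
gripper_width: 0.777
gripper_force: 0.0
```

```bash
python3 comp.py "-4 -37.5 0 -.21;-35.3 -106 0 -.63;0 -6.9 0 -.038;0 -1.5 0 -.008;-65.3 138.7 0 .88;0 0 -100 0"
python3 look.py 7
python3 go.py ".5455 -.347 .140 182.35 ; .5455 -.347 .048 182.35; .5455 -.347 .15 182.35"
```

```text
[4.743000e-01 5.050000e-02 1.990000e-01 1.345645e+02]
A ('scene', array([ 0.5041, -0.1549]), np.float64(8.1)) ('top', array([ 0.4999, -0.1468]), np.float64(11.8))
B ('scene', array([ 0.5227, -0.279 ]), np.float64(3.8)) ('top', array([ 0.5241, -0.2675]), np.float64(3.6))
C ('scene', array([ 0.5455, -0.3468]), np.float64(10.8)) ('top', array([ 0.546 , -0.3457]), np.float64(11.3))
D ('scene', array([ 0.4263, -0.2722]), np.float64(2.9)) ('top', array([ 0.4229, -0.2723]), np.float64(0.9))
[ 0.84515317 -0.50983866 -0.40394183] [0.4740967  0.04999244 0.19744041] [-0.70113718  0.71302533] 27.3
xyz [228.0, -333.0, 59.0] rz -0.834 rows>= 8.2
xyz [0.0, 0.0, 92.0] rz -0.0 rows>= 1.8
xyz [0.0, 0.0, -102.0] rz -0.0 rows>= 2.0
[ 5.456000e-01 -3.468000e-01  1.500000e-01  1.823491e+02]
```

View pics/scene7.png

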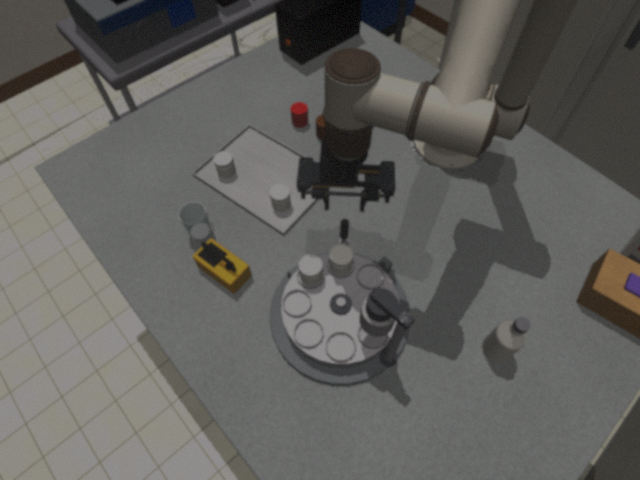

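The two jars have moved on by one pocket, to (311,270) and (341,260). The pocket at the pointer (371,276) is empty and C is unmoved. I'll pick C and weigh it.

Request:
{"api": "move_arm", "payload": {
  "series": [
    {"grip":1,"xyz":[28,-41,10],"angular":[0,0,-0.1]},
    {"grip":1,"xyz":[228,-333,59],"angular":[0,0,-0.834]},
    {"grip":1,"xyz":[228,-333,59],"angular":[0,0,-0.834]},
    {"grip":1,"xyz":[228,-333,59],"angular":[0,0,-0.834]},
    {"grip":1,"xyz":[228,-333,59],"angular":[0,0,-0.834]},
    {"grip":1,"xyz":[228,-333,59],"angular":[0,0,-0.834]},
    {"grip":1,"xyz":[228,-333,59],"angular":[0,0,-0.834]},
    {"grip":1,"xyz":[228,-333,59],"angular":[0,0,-0.834]},
    {"grip":1,"xyz":[228,-333,59],"angular":[0,0,-0.834]},
    {"grip":1,"xyz":[228,-333,59],"angular":[0,0,-0.834]}
  ]
}}

```text
time_s: 28.3
tcp_pos: [0.5444, -0.3507, 0.1347]
ee_rot: [[0.035, -0.999, -0.006], [-0.999, -0.035, 0.002], [-0.002, 0.006, -1.0]]
wrist_force: [-0.1, 0.8, -0.4]
gripper_width: 1.001
gripper_force: 0.0
```

Request:
{"api": "move_arm", "payload": {
  "series": [
    {"grip":1,"xyz":[0,0,0],"angular":[0,0,0]},
    {"grip":1,"xyz":[0,0,0],"angular":[0,0,0]}
  ]
}}

```text
time_s: 28.5
tcp_pos: [0.5453, -0.346, 0.1381]
ee_rot: [[0.041, -0.999, -0.003], [-0.999, -0.041, 0.001], [-0.001, 0.003, -1.0]]
wrist_force: [-0.4, 0.6, 0.7]
gripper_width: 0.997
gripper_force: 0.0
```

Request:
{"api": "move_arm", "payload": {
  "series": [
    {"grip":1,"xyz":[0,0,46],"angular":[0,0,0]},
    {"grip":1,"xyz":[0,0,80],"angular":[0,0,0]},
    {"grip":1,"xyz":[0,0,92],"angular":[0,0,0]},
    {"grip":1,"xyz":[0,0,92],"angular":[0,0,0]},
    {"grip":0,"xyz":[0,0,92],"angular":[0,0,0]},
    {"grip":0,"xyz":[0,0,92],"angular":[0,0,0]},
    {"grip":0,"xyz":[0,0,92],"angular":[0,0,0]},
    {"grip":0,"xyz":[0,0,92],"angular":[0,0,0]},
    {"grip":0,"xyz":[0,0,92],"angular":[0,0,0]},
    {"grip":0,"xyz":[0,0,92],"angular":[0,0,0]}
  ]
}}

```text
time_s: 29.5
tcp_pos: [0.5462, -0.3471, 0.0481]
ee_rot: [[0.041, -0.999, 0.001], [-0.999, -0.041, -0.0], [0.0, -0.001, -1.0]]
wrist_force: [-0.9, 0.8, 1.7]
gripper_width: 0.591
gripper_force: 30.0
```

Request:
{"api": "move_arm", "payload": {
  "series": [
    {"grip":0,"xyz":[0,0,-20],"angular":[0,0,0]},
    {"grip":0,"xyz":[0,0,-60],"angular":[0,0,0]},
    {"grip":0,"xyz":[0,0,-102],"angular":[0,0,0]},
    {"grip":0,"xyz":[0,0,-102],"angular":[0,0,0]},
    {"grip":0,"xyz":[0,0,-102],"angular":[0,0,0]},
    {"grip":0,"xyz":[0,0,-102],"angular":[0,0,0]},
    {"grip":0,"xyz":[0,0,-102],"angular":[0,0,0]},
    {"grip":0,"xyz":[0,0,-102],"angular":[0,0,0]}
  ]
}}

```text
time_s: 30.3
tcp_pos: [0.5453, -0.3467, 0.1478]
ee_rot: [[0.041, -0.999, -0.003], [-0.999, -0.041, 0.001], [-0.001, 0.003, -1.0]]
wrist_force: [-1.0, -0.7, -2.4]
gripper_width: 0.593
gripper_force: 30.0
```

Request:
{"api": "move_arm", "payload": {
  "series": [
    {"grip":0,"xyz":[0,0,0],"angular":[0,0,0]}
  ]
}}

```text
time_s: 30.4
tcp_pos: [0.5457, -0.3468, 0.1485]
ee_rot: [[0.041, -0.999, -0.002], [-0.999, -0.041, 0.001], [-0.001, 0.002, -1.0]]
wrist_force: [0.5, -0.3, -4.0]
gripper_width: 0.589
gripper_force: 30.0
```

Request:
{"api": "move_arm", "payload": {
  "series": [
    {"grip":0,"xyz":[0,0,0],"angular":[0,0,0]}
  ]
}}

```text
time_s: 30.5
tcp_pos: [0.5459, -0.3469, 0.149]
ee_rot: [[0.041, -0.999, -0.001], [-0.999, -0.041, 0.0], [-0.0, 0.001, -1.0]]
wrist_force: [0.1, -0.3, -3.0]
gripper_width: 0.588
gripper_force: 30.0
```

Request:
{"api": "move_arm", "payload": {
  "series": [
    {"grip":0,"xyz":[0,0,0],"angular":[0,0,0]}
  ]
}}

```text
time_s: 30.6
tcp_pos: [0.546, -0.3469, 0.1494]
ee_rot: [[0.041, -0.999, -0.0], [-0.999, -0.041, 0.0], [-0.0, 0.0, -1.0]]
wrist_force: [0.4, -0.3, -2.0]
gripper_width: 0.593
gripper_force: 30.0
```

Request:
{"api": "move_arm", "payload": {
  "series": [
    {"grip":0,"xyz":[0,0,0],"angular":[0,0,0]}
  ]
}}

```text
time_s: 30.7
tcp_pos: [0.5461, -0.3469, 0.1495]
ee_rot: [[0.041, -0.999, -0.0], [-0.999, -0.041, 0.0], [-0.0, 0.0, -1.0]]
wrist_force: [0.7, 0.2, -2.6]
gripper_width: 0.592
gripper_force: 30.0
```

C averages -2.8 N, so it is filled. I'll load it.

```bash
python3 go.py ".5456 -.3468 .2 182.35 ;.5064 .172 .2 182.35 ; .5064 .172 .108 182.35; .5064 .172 .105 182.35;.5064 .172 .19 182.35 ; .473 .0507 .19 134.2; .473 .0507 .099 134.2"
```

```text
xyz [0.0, 0.0, -50.0] rz -0.0 rows>= 1.0
xyz [-520.0, 18.0, 0.0] rz -0.0 rows>= 10.4
xyz [0.0, 0.0, 92.0] rz -0.0 rows>= 1.8
xyz [0.0, 0.0, 3.0] rz -0.0 rows>= 0.1
xyz [0.0, 0.0, -85.0] rz -0.0 rows>= 1.7
xyz [120.0, 38.0, 0.0] rz 0.84 rows>= 5.6
xyz [0.0, 0.0, 91.0] rz 0.0 rows>= 1.8
[4.732000e-01 5.060000e-02 9.900000e-02 1.342207e+02]
```

Request:
{"api": "move_arm", "payload": {
  "series": [
    {"grip":0,"xyz":[0,0,-30],"angular":[0,0,0]},
    {"grip":0,"xyz":[-20,1,-50],"angular":[0,0,0]},
    {"grip":0,"xyz":[-60,2,-50],"angular":[0,0,0]},
    {"grip":0,"xyz":[-107,4,-50],"angular":[0,0,0]},
    {"grip":0,"xyz":[-155,5,-50],"angular":[0,0,0]},
    {"grip":0,"xyz":[-203,7,-50],"angular":[0,0,0]},
    {"grip":0,"xyz":[-251,9,-50],"angular":[0,0,0]},
    {"grip":0,"xyz":[-299,10,-50],"angular":[0,0,0]},
    {"grip":0,"xyz":[-347,12,-50],"angular":[0,0,0]},
    {"grip":0,"xyz":[-395,14,-50],"angular":[0,0,0]}
  ]
}}

```text
time_s: 31.7
tcp_pos: [0.5154, 0.0491, 0.2001]
ee_rot: [[0.041, -0.999, 0.001], [-0.999, -0.041, 0.0], [-0.0, -0.001, -1.0]]
wrist_force: [1.2, 0.3, -2.6]
gripper_width: 0.588
gripper_force: 30.0
```

Request:
{"api": "move_arm", "payload": {
  "series": [
    {"grip":0,"xyz":[-45,1,0],"angular":[0,0,0]},
    {"grip":0,"xyz":[-85,3,0],"angular":[0,0,0]},
    {"grip":0,"xyz":[-115,4,0],"angular":[0,0,0]},
    {"grip":0,"xyz":[-125,4,0],"angular":[0,0,0]},
    {"grip":0,"xyz":[-125,4,25],"angular":[0,0,0]},
    {"grip":0,"xyz":[-125,4,60],"angular":[0,0,0]},
    {"grip":0,"xyz":[-125,4,75],"angular":[0,0,0]},
    {"grip":0,"xyz":[-125,4,85],"angular":[0,0,0]},
    {"grip":0,"xyz":[-125,4,92],"angular":[0,0,0]},
    {"grip":0,"xyz":[-125,4,92],"angular":[0,0,0]}
  ]
}}

```text
time_s: 32.7
tcp_pos: [0.5068, 0.1716, 0.1073]
ee_rot: [[0.041, -0.999, -0.001], [-0.999, -0.041, -0.0], [0.0, 0.001, -1.0]]
wrist_force: [0.8, -0.7, -3.0]
gripper_width: 0.593
gripper_force: 30.0
```

Request:
{"api": "move_arm", "payload": {
  "series": [
    {"grip":0,"xyz":[0,0,1.5],"angular":[0,0,0]},
    {"grip":0,"xyz":[0,0,3],"angular":[0,0,0]},
    {"grip":0,"xyz":[0,0,3],"angular":[0,0,0]}
  ]
}}

```text
time_s: 33.0
tcp_pos: [0.507, 0.172, 0.105]
ee_rot: [[0.041, -0.999, 0.001], [-0.999, -0.041, 0.001], [-0.001, -0.001, -1.0]]
wrist_force: [1.5, 0.2, -2.2]
gripper_width: 0.59
gripper_force: 30.0
```

Request:
{"api": "move_arm", "payload": {
  "series": [
    {"grip":0,"xyz":[0,0,1],"angular":[0,0,0]},
    {"grip":0,"xyz":[0,0,1],"angular":[0,0,0]}
  ]
}}

```text
time_s: 33.2
tcp_pos: [0.507, 0.1721, 0.105]
ee_rot: [[0.041, -0.999, 0.001], [-0.999, -0.041, 0.0], [-0.0, -0.001, -1.0]]
wrist_force: [-3.0, -0.7, 4.8]
gripper_width: 0.59
gripper_force: 30.0
```

Request:
{"api": "move_arm", "payload": {
  "series": [
    {"grip":0.85,"xyz":[0,0,0],"angular":[0,0,0]},
    {"grip":0.85,"xyz":[0,0,0],"angular":[0,0,0]},
    {"grip":0.85,"xyz":[0,0,0],"angular":[0,0,0]},
    {"grip":0.85,"xyz":[0,0,-25],"angular":[0,0,0]},
    {"grip":0.85,"xyz":[0,0,-70],"angular":[0,0,0]},
    {"grip":0.85,"xyz":[0,0,-86],"angular":[0,0,0]}
  ]
}}

```text
time_s: 33.8
tcp_pos: [0.5088, 0.1729, 0.1936]
ee_rot: [[0.042, -0.999, 0.007], [-0.999, -0.042, 0.003], [-0.003, -0.007, -1.0]]
wrist_force: [0.8, -0.9, -0.2]
gripper_width: 0.849
gripper_force: 0.0
```

Request:
{"api": "move_arm", "payload": {
  "series": [
    {"grip":0.85,"xyz":[120,38,0],"angular":[0,0,0.84]},
    {"grip":0.85,"xyz":[120,38,0],"angular":[0,0,0.84]},
    {"grip":0.85,"xyz":[120,38,0],"angular":[0,0,0.84]},
    {"grip":0.85,"xyz":[120,38,0],"angular":[0,0,0.84]},
    {"grip":0.85,"xyz":[120,38,0],"angular":[0,0,0.84]},
    {"grip":0.85,"xyz":[120,38,0],"angular":[0,0,0.84]},
    {"grip":0.85,"xyz":[120,38,0],"angular":[0,0,0.84]},
    {"grip":0.85,"xyz":[120,38,0],"angular":[0,0,0.84]}
  ]
}}

```text
time_s: 34.6
tcp_pos: [0.4738, 0.0505, 0.1895]
ee_rot: [[-0.715, -0.699, 0.0], [-0.699, 0.715, -0.0], [-0.0, -0.0, -1.0]]
wrist_force: [1.0, 0.7, -0.3]
gripper_width: 0.851
gripper_force: 0.0
```

Run:
```python
from station import r
import cv2,pickle
from h import *
o=[]
for n,p in(("scene",[.507,.12,.08]),("scene",[.49,-.25,.05])):
    c=r.capture(n)
    u,v=proj(c,p)[0].astype(int)
    u=np.clip(u,90,550);v=np.clip(v,90,390)
    o.append(cv2.resize(c["img"][v-90:v+90,u-90:u+90,::-1],(400,400),interpolation=cv2.INTER_CUBIC))
cv2.imwrite("pics/p8.png",np.hstack(o))
```

```text
(no output)
```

View pics/p8.png

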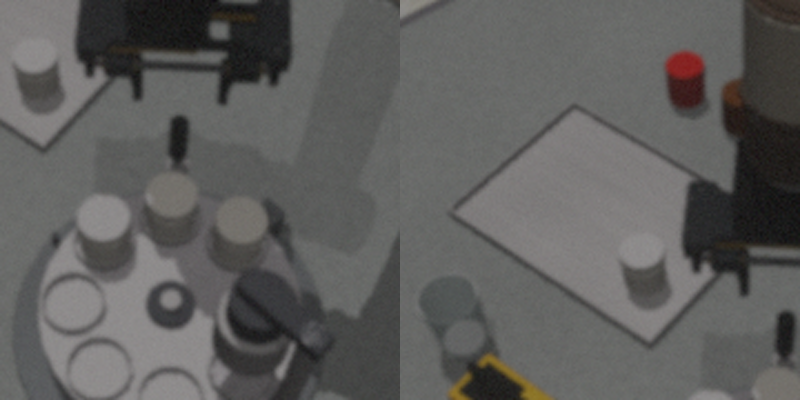

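Three jars are seated upright, and the empty one stands on the tray. Now the third stroke.

Request:
{"api": "move_arm", "payload": {
  "series": [
    {"grip":0.85,"xyz":[0,0,40],"angular":[0,0,0]},
    {"grip":0.85,"xyz":[0,0,75],"angular":[0,0,0]},
    {"grip":0.85,"xyz":[0,0,91],"angular":[0,0,0]},
    {"grip":0.85,"xyz":[0,0,91],"angular":[0,0,0]},
    {"grip":0,"xyz":[0,0,91],"angular":[0,0,0]},
    {"grip":0,"xyz":[0,0,91],"angular":[0,0,0]},
    {"grip":0,"xyz":[0,0,91],"angular":[0,0,0]},
    {"grip":0,"xyz":[0,0,91],"angular":[0,0,0]},
    {"grip":0,"xyz":[0,0,91],"angular":[0,0,0]},
    {"grip":0,"xyz":[0,0,91],"angular":[0,0,0]}
  ]
}}

```text
time_s: 35.7
tcp_pos: [0.4738, 0.0505, 0.0989]
ee_rot: [[-0.717, -0.698, 0.001], [-0.698, 0.717, 0.0], [-0.001, -0.0, -1.0]]
wrist_force: [-0.6, -0.1, -0.7]
gripper_width: 0.39
gripper_force: 0.0
```

Request:
{"api": "move_arm", "payload": {
  "series": [
    {"grip":0,"xyz":[0,0,0],"angular":[0,0,0]},
    {"grip":0,"xyz":[0,0,0],"angular":[0,0,0]},
    {"grip":0,"xyz":[0,0,0],"angular":[0,0,0]}
  ]
}}

```text
time_s: 36.0
tcp_pos: [0.4736, 0.0505, 0.0986]
ee_rot: [[-0.717, -0.697, -0.0], [-0.697, 0.717, 0.0], [0.0, 0.0, -1.0]]
wrist_force: [-0.4, 0.9, 0.9]
gripper_width: 0.221
gripper_force: 30.0
```

Request:
{"api": "move_arm", "payload": {
  "series": [
    {"grip":0,"xyz":[-0.5,-12.6,0],"angular":[0,0,-0.07]},
    {"grip":0,"xyz":[-1.8,-25.1,0],"angular":[0,0,-0.14]},
    {"grip":0,"xyz":[-4,-37.5,0],"angular":[0,0,-0.21]}
  ]
}}

```text
time_s: 36.3
tcp_pos: [0.5024, 0.0267, 0.0986]
ee_rot: [[-0.553, -0.833, -0.001], [-0.833, 0.553, 0.001], [-0.0, 0.001, -1.0]]
wrist_force: [-1.8, 5.2, 3.3]
gripper_width: 0.221
gripper_force: 30.0
```

Request:
{"api": "move_arm", "payload": {
  "series": [
    {"grip":0,"xyz":[-1.8,-25.1,0],"angular":[0,0,-0.14]},
    {"grip":0,"xyz":[-7,-49.7,0],"angular":[0,0,-0.28]},
    {"grip":0,"xyz":[-15.6,-73.4,0],"angular":[0,0,-0.42]},
    {"grip":0,"xyz":[-27.5,-95.6,0],"angular":[0,0,-0.56]},
    {"grip":0,"xyz":[-35.3,-106,0],"angular":[0,0,-0.63]},
    {"grip":0,"xyz":[-35.3,-106,0],"angular":[0,0,-0.63]}
  ]
}}

```text
time_s: 36.9
tcp_pos: [0.6113, -0.003, 0.0986]
ee_rot: [[0.042, -0.999, -0.001], [-0.999, -0.042, -0.0], [0.0, 0.001, -1.0]]
wrist_force: [-2.7, 0.8, 4.7]
gripper_width: 0.22
gripper_force: 30.0
```

Request:
{"api": "move_arm", "payload": {
  "series": [
    {"grip":0,"xyz":[0,-5.4,0],"angular":[0,0,-0.03]},
    {"grip":0,"xyz":[0,-6.9,0],"angular":[0,0,-0.038]},
    {"grip":0,"xyz":[0,-6.9,0],"angular":[0,0,-0.038]}
  ]
}}

```text
time_s: 37.2
tcp_pos: [0.6147, -0.0028, 0.0986]
ee_rot: [[0.077, -0.997, -0.005], [-0.997, -0.077, -0.0], [-0.0, 0.005, -1.0]]
wrist_force: [-6.0, 2.8, 5.3]
gripper_width: 0.223
gripper_force: 30.0
```

Request:
{"api": "move_arm", "payload": {
  "series": [
    {"grip":0,"xyz":[0,-1.5,0],"angular":[0,0,-0.008]},
    {"grip":0,"xyz":[0,-1.5,0],"angular":[0,0,-0.008]}
  ]
}}

```text
time_s: 37.4
tcp_pos: [0.6148, -0.0028, 0.0985]
ee_rot: [[0.084, -0.996, -0.008], [-0.996, -0.084, -0.0], [-0.001, 0.008, -1.0]]
wrist_force: [-10.1, 2.3, 9.0]
gripper_width: 0.223
gripper_force: 30.0
```

Request:
{"api": "move_arm", "payload": {
  "series": [
    {"grip":0,"xyz":[-1.8,25.1,0],"angular":[0,0,0.14]},
    {"grip":0,"xyz":[-7,49.7,0],"angular":[0,0,0.28]},
    {"grip":0,"xyz":[-15.6,73.4,0],"angular":[0,0,0.42]},
    {"grip":0,"xyz":[-27.5,95.6,0],"angular":[0,0,0.56]},
    {"grip":0,"xyz":[-42.3,116,0],"angular":[0,0,0.7]},
    {"grip":0,"xyz":[-59.9,134,0],"angular":[0,0,0.84]},
    {"grip":0,"xyz":[-65.3,138.7,0],"angular":[0,0,0.88]},
    {"grip":0,"xyz":[-65.3,138.7,0],"angular":[0,0,0.88]}
  ]
}}

```text
time_s: 38.2
tcp_pos: [0.4737, 0.0504, 0.0986]
ee_rot: [[-0.712, -0.702, -0.001], [-0.702, 0.712, -0.0], [0.001, 0.0, -1.0]]
wrist_force: [-0.6, -0.8, 1.4]
gripper_width: 0.221
gripper_force: 30.0
```

Request:
{"api": "move_arm", "payload": {
  "series": [
    {"grip":0.85,"xyz":[0,0,0],"angular":[0,0,0]},
    {"grip":0.85,"xyz":[0,0,0],"angular":[0,0,0]},
    {"grip":0.85,"xyz":[0,0,0],"angular":[0,0,0]},
    {"grip":0.85,"xyz":[0,0,-40],"angular":[0,0,0]},
    {"grip":0.85,"xyz":[0,0,-90],"angular":[0,0,0]},
    {"grip":0.85,"xyz":[20,0,-130],"angular":[0,0,0]},
    {"grip":0.85,"xyz":[50,0,-150],"angular":[0,0,0]},
    {"grip":0.85,"xyz":[80,0,-150],"angular":[0,0,0]},
    {"grip":0.85,"xyz":[80,0,-150],"angular":[0,0,0]},
    {"grip":0.85,"xyz":[80,0,-150],"angular":[0,0,0]}
  ]
}}

```text
time_s: 39.2
tcp_pos: [0.4181, -0.0064, 0.2489]
ee_rot: [[-0.713, -0.701, 0.001], [-0.701, 0.713, 0.0], [-0.001, -0.001, -1.0]]
wrist_force: [0.4, 0.3, 0.3]
gripper_width: 0.844
gripper_force: 0.0
```

```bash
python3 look.py 9
python3 - <<'E'
import cv2,numpy as np
a=cv2.imread("pics/scene9.png")[80:400,160:480];b=cv2.imread("pics/top9.png")[100:340,100:500]
cv2.imwrite("pics/p9.png",np.hstack([cv2.resize(a,(400,400)),cv2.resize(b,(400,400*240//400)) if 0 else cv2.copyMakeBorder(b,0,160,0,0,cv2.BORDER_CONSTANT)]))
E
```

```text
A ('scene', array([ 0.5044, -0.1553]), np.float64(7.8)) ('top', array([ 0.5017, -0.153 ]), np.float64(11.2))
B ('scene', array([ 0.5214, -0.2488]), np.float64(0.5)) ('top', array([ 0.5206, -0.2648]), np.float64(1.0))
C ('scene', array([ 0.5503, -0.3398]), np.float64(3.2)) ('top', array([ 0.5507, -0.3615]), np.float64(5.5))
D ('scene', array([ 0.4274, -0.2774]), np.float64(3.0)) ('top', array([ 0.426 , -0.2787]), np.float64(0.8))
[-0.07454358  0.62748112 -0.52051725] [ 0.41863584 -0.00576154  0.24837155] [-0.70160815  0.71256298] 39.3
```

View pics/p9.png

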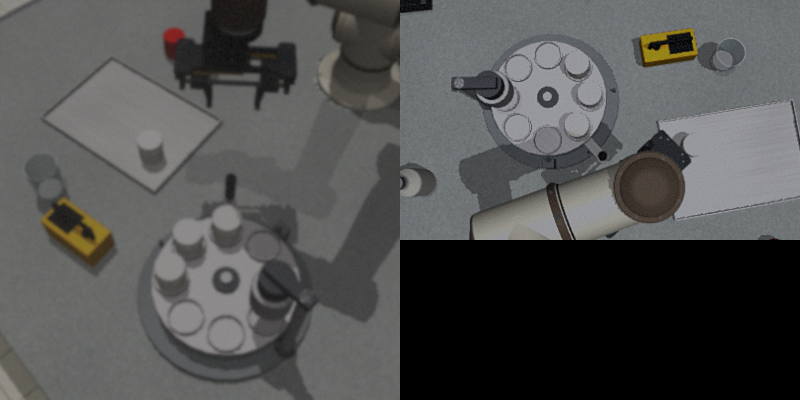

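Three jars stand upright in consecutive pockets, the empty pocket is at the pointer, the lever is at rest, the empty jar is on the tray, and the arm is clear. I'll hand it in.

```bash
python3 -c "
from station import r
print(r.finish_job())"
```

```text
the job is handed in; nothing more can be done
None
```

The job is handed in: of the four jars on the tray, three were filled and are loaded in consecutive pockets with three full lever strokes, the empty one is back on the tray, and the first empty pocket is at the pointer with the lever at rest.

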